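Refit the heat sinks on four repaired boards

ROBOT

A 7-joint arm with a two-finger parallel gripper is mounted at the origin on the work surface. World frame = base frame: x ahead of the robot, y to its left, z up, the work surface at z = 0. Lengths are in mm, angles in rad, forces in N, time in s.
With the tool pointing down it reaches from about 400 to 875 mm from the base axis. Payload 4.4 kg.
Tool frame: the origin (TCP) lies at the very end of the fingers, on their centre line; the grasp point (between the pads) lies 19 mm behind it; y points along the fingers, z is the direction in which the jaws open and shut, and the axes are right-handed (so a half turn about y gives the same grasp; the last joint's range is limited). The gripper opens to 85 mm and grips with 20 to 120 N. Pads are 22 mm wide; open, the fingers measure 114 mm over their backs; the gripper's body (76 mm by 85 mm) begins 54 mm behind the grasp point. The pads swing forward as they close: fully open they stand 13 mm farther back than shut.
Start: joints at [-1.234, 0.628, 0.038, 1.517, -0.027, 0.996, -0.02], TCP at [254.775, 598.003, 199.613] pointing down, gripper open.
Joint ranges: [-3.06, 3.06], [-0.37, 2.12], [-1.25, 1.32], [0.18, 2.47], [-1.1, 4.24], [0.23, 1.98], [-2.94, 2.94]. Speed limits (rad/s): [2.57, 2.57, 3.14, 3.14, 3.14, 3.14, 3.14].

INTERFACE

Orientations are given as [roll, pitch, yaw] about the fixed x, y, z axes, in that order (R = Rz(yaw) Ry(pitch) Rx(roll)).
In Python, from cell import ctrl, imaging, finish_job gives the robot as it stands.
- The arm moves only by the shell command python3 -m inch 'ROWS'. ROWS is JSON, one flat list of numbers, 7 for each row, row after row: the opening, from 0 (shut) to 1 (fully open), then the shift along the tool's x, y, z in cm, then the turn, a rotation vector about the tool's x, y, z in degrees. A call has 1 to 12 rows; each row is the pose to reach, as a shift and turn from the pose commanded when the call began, along the tool's axes at that moment; what a row does not reach only later rows make up. A row lasts 1/10 s, in which the tool goes at most 50 mm and 8.59 degrees, less where a joint would pass 70% of its speed; a pose out of reach is approached as far as the arm can. A call with a gripper value outside its range is refused whole. The fingers move at their own pace and stop on an object; the grip force is fixed at half the most. Time passes only in rows, so rows that repeat a pose let the fingers close. It gives the time, the measured TCP pose, the force and the opening at its end, in the units of the state.
- ctrl.read_state(): the state, without advancing time (a new reading comes with each control period).
- imaging.get_image(name): name is "scene" or "top"; returns a dict with "img" (420x560x3 uint8, red, green, blue), "fx", "fy", "cx", "cy" (pixels), "R" (3x3) and "t" (3): a world point X has camera coordinates R X + t. Camera axes: x right, y down, z forward; pixel columns grow to the right and rows downward; lengths in mm; the calibration is good to about 2 mm. A picture is of the moment at which its call begins. There is no depth.
- finish_job(): hands the job in, once; it reports no verdict.
The state is a dict: "clock": time; "qpos": joint angles; "qd": joint speeds; "tau": joint torques, N m; "eef_pos": TCP position; "tool_rot": TCP orientation; "force": force on the tool from outside, world axes, zero at the start; "torque": the same for the moment, N m; "width": finger opening in mm.
Only numpy, scipy, OpenCV 4.12 (cv2) and the standard library are available. Lean on these libraries where they do the work, as an engineer would, in place of code of your own. Each camera call takes 0.05 s, during which the arm holds its last target.

TASK

Four repaired boards are clamped on the bench, each with its bare chips inside a white printed outline, and their four heat sinks lie in front of them among other parts. Put each heat sink back on the board whose outline has its shape and is just a little bigger than it: fins up, flat on the chips, in the middle of the outline and square with it, set down gently and not dropped. Leave the black fan and the yellow relay, which belong to other jobs, where they lie.

Things in the scene. Friction and masses are not known exactly. Their poses are not given: they have to be found in the camera images.
- sink_large: Large square heat sink, bare aluminium (silver), 50 x 50 mm, 28 mm high, 11 upright fins running along its x. Origin: centre of the underside; z up out of the fins. Lies upright on the bench at the start, turned any way. Weighs 55 to 115 g.
- sink_long: Oblong heat sink, black, 60 mm along its x by 25 mm along its y, 28 mm high, 6 upright fins running along x. Origin: centre of the underside; z up out of the fins. Lies upright on the bench at the start, turned any way. Weighs 35 to 70 g. Grip it across its 25 mm width.
- sink_small: Small square heat sink, blue, 26 x 26 mm, 26 mm high, 6 upright fins running along its x. Origin: centre of the underside; z up out of the fins. Lies upright on the bench at the start, turned any way. Weighs 17 to 35 g.
- sink_round: Round heat sink, copper coloured, 40 mm diameter, 26 mm high, fins spreading from the middle. Origin: centre of the underside; z up out of the fins. Lies upright on the bench at the start, turned any way. Weighs 60 to 130 g.
- board_large: Green board, fixed, 110 x 92 mm (x, y), in an aluminium holder 130 mm wide with its knob. Its face is 24 mm above the bench; edge parts rise to 37 mm, finger room is left. Origin: on the bench under the outline's middle, z up. White outline: 62 mm square, sides along x and y, round one 40 mm chip with a blue-grey pad. Pad tops, where the sink stands: 28 mm above the origin. For the 50 mm square sink.
- board_long: Red board, fixed, 110 x 92 mm (x, y), in an aluminium holder 130 mm wide with its knob. Its face is 24 mm above the bench; edge parts rise to 37 mm, finger room is left. Origin: on the bench under the outline's middle, z up. White outline: oblong, 72 mm (x) by 37 mm (y), round a row of three chips with blue-grey pads. Pad tops, where the sink stands: 28 mm above the origin. For the oblong sink, long side along x.
- board_small: Blue board, fixed, 110 x 92 mm (x, y), in an aluminium holder 130 mm wide with its knob. Its face is 24 mm above the bench; edge parts rise to 37 mm, finger room is left. Origin: on the bench under the outline's middle, z up. White outline: 38 mm square, sides along x and y, round one 18 mm chip with a blue-grey pad. Pad tops, where the sink stands: 28 mm above the origin. For the 26 mm square sink.
- board_round: Black board, fixed, 110 x 92 mm (x, y), in an aluminium holder 130 mm wide with its knob. Its face is 24 mm above the bench; edge parts rise to 37 mm, finger room is left. Origin: on the bench under the outline's middle, z up. White outline: 52 mm circle round one 26 mm square chip with a blue-grey pad. Pad tops, where the sink stands: 28 mm above the origin. For the round sink.
- fan: Bystander: a loose black square cooling fan lying flat, 40 x 40 mm, 10 mm high, with a round hub and blades. Origin: centre of the underside. To be left where it lies.
- relay: Bystander: a loose yellow relay on a strip of black foam, 32 x 18 mm, 22 mm high. Origin: centre of the underside. To be left where it lies.
There are look-alikes about, which are no part of the job. What is shaped like the sink_long but blue or purple is not meant.

How it is judged:
By the outcome, as a careful person would: the job done as asked, in the order asked, and still so for the second after the job is handed in, with the robot touching nothing.
It also fails if it takes over 106 s, if anything falls off the work surface, if the arm or the gripper's body presses on something with over 40 N, if the wrist force passes 120 N, or if a joint passes its speed limit or range.

## Working session

There is one attempt and no reset: what is moved stays moved. The work goes in short steps, Python scripts to look and compute and a shell command to move; the robot and the scene stay as the last step left them, time stands still between calls to the robot, and variables do not carry over. Pictures are saved under pics/ and viewed, and the job is handed in when it is done.

```bash
ls; mkdir -p pics
python3 - <<'E'
from cell import ctrl, imaging
import cv2,numpy as np
s=ctrl.read_state();print({k:np.round(v,3).tolist() for k,v in s.items()})
for n in("scene","top"):
    d=imaging.get_image(n);cv2.imwrite(f"pics/{n}0.png",d["img"][:,:,::-1])
    print(n,d["fx"],d["fy"],d["cx"],d["cy"],np.round(d["R"],4).tolist(),np.round(d["t"],1).tolist())
    np.savez(f"{n}0.npz",**d)
E
```

```text
pics
{'clock': 0.0, 'qpos': [-1.234, 0.629, 0.038, 1.518, -0.027, 0.996, -0.02], 'qd': [0.001, -0.0, -0.001, 0.0, 0.002, -0.001, 0.001], 'tau': [-0.0, -56.34, 1.227, -19.344, 0.011, 0.011, 0.0], 'eef_pos': [254.489, 597.379, 198.71], 'tool_rot': [-1.573, -0.0, -0.403], 'force': [-0.147, -1.208, 0.313], 'torque': [-0.025, 0.034, 0.029], 'width': 85.729}
scene 382.20277761039154 382.20277761039154 278.4577327647827 209.59362435305346 [[-0.0234, 0.9996, -0.0145], [0.723, 0.0069, -0.6908], [-0.6904, -0.0266, -0.7229]] [26.7, -326.3, 1265.5]
top 399.96965776833196 399.96965776833196 281.00691701973705 211.30733691483948 [[-0.0176, -0.9998, -0.0132], [-0.9925, 0.0191, -0.1211], [0.1213, 0.011, -0.9926]] [28.5, 488.8, 938.1]
```

View pics/scene0.png

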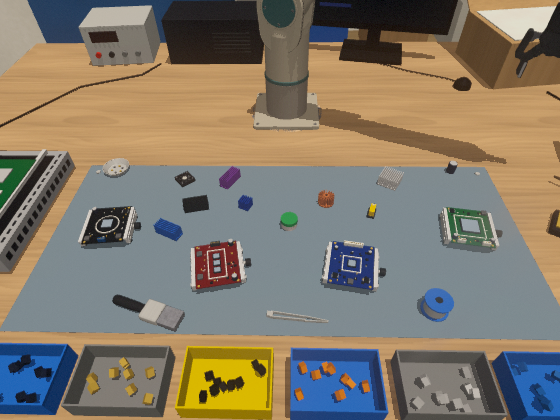

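View pics/top0.png

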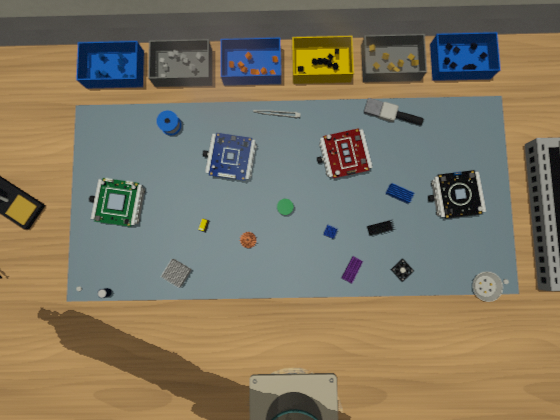

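```bash
cat > h.py <<'E'
import numpy as np,cv2
from scipy.spatial.transform import Rotation as Ro
def load(n): 
    d=np.load(n); return {k:d[k] for k in d.files}
def proj(d,P):
    c=np.atleast_2d(P)@d["R"].T+d["t"]; return np.c_[d["fx"]*c[:,0]/c[:,2]+d["cx"],d["fy"]*c[:,1]/c[:,2]+d["cy"]]
def unproj(d,uv,z):
    uv=np.atleast_2d(uv); r=np.c_[(uv[:,0]-d["cx"])/d["fx"],(uv[:,1]-d["cy"])/d["fy"],np.ones(len(uv))]@d["R"]
    o=-d["R"].T@d["t"]; return o+r*((z-o[2])/r[:,2])[:,None]
def crop(d,u,v,r,f):
    u,v=int(u),int(v); return cv2.resize(d["img"][max(0,v-r):v+r,max(0,u-r):u+r,::-1],None,fx=f,fy=f,interpolation=cv2.INTER_CUBIC)
E
python3 - <<'E'
from h import *
t=load("top0.npz");s=load("scene0.npz")
L={"large":(176,273,0),"long":(380,228,0),"small":(330,232,0),"round":(248,240,0),"Bg":(117,202,28),"Br":(346,153,28),"Bb":(231,156,28),"Bk":(459,194,28)}
for d,nm in((t,"top"),(s,"scene")):
    rows=[];
    for i,(k,(u,v,z)) in enumerate(L.items()):
        P=unproj(t,(u,v),z)[0]; 
        if nm=="top":print(k,P.round())
        q=proj(d,P)[0]; r=25 if i<4 else 32
        c=crop(d,q[0],q[1],r,200//(2*r) if 0 else 1); c=cv2.resize(c,(200,200),interpolation=cv2.INTER_CUBIC); cv2.putText(c,k,(2,12),0,.4,(255,255,255)); rows.append(c)
    cv2.imwrite(f"pics/c_{nm}.png",np.vstack([np.hstack(rows[:4]),np.hstack(rows[4:])]))
print(proj(s,[0,0,0]),proj(t,[254,598,200]))
E
```

```text
large [345. 281.   0.]
long [ 447. -224.    0.]
small [ 439. -101.    0.]
round [423. 103.   0.]
Bg [520. 420.  28.]
Br [ 631. -143.   28.]
Bb [630. 141.  28.]
Bk [ 523. -413.   28.]
[[286.50997505 111.05279847]] [[-15.71646361 326.58818246]]
```

View pics/c_top.png

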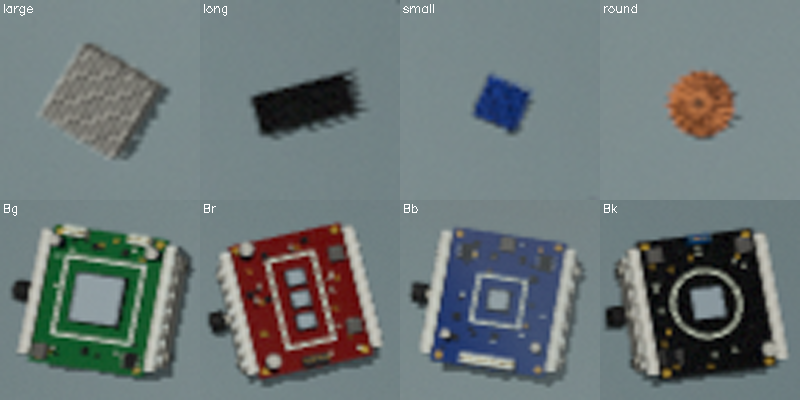

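View pics/c_scene.png

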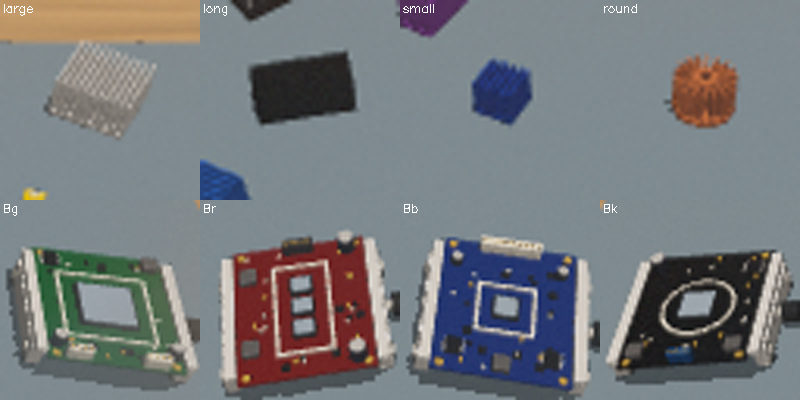

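```bash
cat > fit.py <<'E'
from h import *
from scipy.optimize import minimize
S=8
def box(a,b,h,n=None):
    xy=np.array([[-a,-b],[a,-b],[a,b],[-a,b]])/2.
    return np.vstack([np.c_[xy,0*xy[:,0]],np.c_[xy,0*xy[:,0]+h]])
def cyl(D,h):
    t=np.linspace(0,2*np.pi,48,endpoint=False); xy=np.c_[np.cos(t),np.sin(t)]*D/2
    return np.vstack([np.c_[xy,0*t],np.c_[xy,0*t+h]])
def tf(p,x,y,yaw,z=0):
    c,s=np.cos(yaw),np.sin(yaw); q=p.copy().astype(float); q[:,0]=x+c*p[:,0]-s*p[:,1]; q[:,1]=y+s*p[:,0]+c*p[:,1]; q[:,2]+=z; return q
def fill(uv,x0,y0,w,h):
    m=np.zeros((h*S,w*S),np.uint8); p=((uv-[x0,y0]+.5)*S-.5)
    cv2.fillPoly(m,[np.round(p*16).astype(np.int32)],255,shift=4)
    return cv2.resize(m,(w,h),interpolation=cv2.INTER_AREA)/255.
def win(d,c,r): return int(c[0])-r,int(c[1])-r
def fit_sil(ds,pts,isfg,guess,z=0,r=28,yawfix=False):
    W=[]
    for d in ds:
        c=proj(d,[guess[0],guess[1],z+14])[0]; x0,y0=win(d,c,r)
        im=d["img"][y0:y0+2*r,x0:x0+2*r].astype(float)/255; W.append((d,x0,y0,isfg(im)))
    def cost(p):
        e=0
        for d,x0,y0,m in W:
            hull=cv2.convexHull(proj(d,tf(pts,p[0]*10,p[1]*10,p[2]*.3,z)).astype(np.float32))[:,0]
            e+=((fill(hull,x0,y0,2*r,2*r)-m)**2).sum()
        return e
    best=None
    for yw in ([guess[2]] if yawfix else [guess[2]-.12,guess[2],guess[2]+.12]):
        p0=np.array([guess[0]/10,guess[1]/10,yw/.3])
        sim=np.vstack([p0]+[p0+.3*np.eye(3)[i] for i in range(3)])
        o=minimize(cost,p0,method="Nelder-Mead",options=dict(initial_simplex=sim,xatol=1e-3,fatol=1e-3,maxiter=400))
        if best is None or o.fun<best.fun: best=o
    return np.array([best.x[0]*10,best.x[1]*10,best.x[2]*.3]),best.fun
def hsvm(im): return cv2.cvtColor(im.astype(np.float32),cv2.COLOR_RGB2HSV)
def ring_img(d,outer,inner,pose,x0,y0,r,z=24):
    a=fill(proj(d,tf(outer,*pose,z)),x0,y0,2*r,2*r); b=fill(proj(d,tf(inner,*pose,z)),x0,y0,2*r,2*r); return a-b
def poly(a,b,rd=False):
    if rd: 
        t=np.linspace(0,2*np.pi,60,endpoint=False); return np.c_[np.cos(t)*a/2,np.sin(t)*a/2,0*t]
    return np.array([[-a,-b,0],[a,-b,0],[a,b,0],[-a,b,0]])/2.
def fit_ring(ds,a,b,rd,chips,guess,r=26,lw=2.0):
    """outline + chip pads against brightness; chips: list of (dx,dy,sx,sy)"""
    O=poly(a+lw/2,b+lw/2,rd); I=poly(a-lw/2,b-lw/2,rd); W=[]
    for d in ds:
        c=proj(d,[guess[0],guess[1],24])[0]; x0,y0=win(d,c,r)
        g=d["img"][y0:y0+2*r,x0:x0+2*r].astype(float).min(2)/255; W.append((d,x0,y0,g))
    def cost(p):
        pose=(p[0]*10,p[1]*10,p[2]*.3); e=0
        for d,x0,y0,g in W:
            m=ring_img(d,O,I,pose,x0,y0,r)
            k=fill(proj(d,tf(poly(a+8,b+8,rd),*pose,24)),x0,y0,2*r,2*r)
            for dx,dy,sx,sy in chips:
                q=poly(sx,sy); q[:,0]+=dx;q[:,1]+=dy
                m=np.maximum(m,.8*fill(proj(d,tf(q,*pose,28)),x0,y0,2*r,2*r))
            w=k; mm=(w*m).sum()/w.sum(); gm=(w*g).sum()/w.sum()
            e-=(w*(m-mm)*(g-gm)).sum()/np.sqrt((w*(m-mm)**2).sum()*(w*(g-gm)**2).sum())
        return e
    best=None
    for dy in (-.15,0,.15):
        p0=np.array([guess[0]/10,guess[1]/10,(guess[2]+dy)/.3]); sim=np.vstack([p0]+[p0+.3*np.eye(3)[i] for i in range(3)])
        o=minimize(cost,p0,method="Nelder-Mead",options=dict(initial_simplex=sim,xatol=1e-3,fatol=1e-5,maxiter=400))
        if best is None or o.fun<best.fun: best=o
    return np.array([best.x[0]*10,best.x[1]*10,best.x[2]*.3]),best.fun
def fg_sat(im):  # blue/copper: far from grey-blue bench
    bg=np.median(im.reshape(-1,3),0); H=hsvm(im); return np.clip((H[:,:,1]-.30)/.25,0,1)
def fg_dark(im): return np.clip((.36-im.max(2))/.2,0,1)
def fg_silver(im):  # less blue than bench
    return np.clip((im[:,:,0]-im[:,:,2]+.045)/.04,0,1)
SINK={"large":(box(50,50,28),fg_silver,(345,281,.6)),"long":(box(60,25,28),fg_dark,(447,-224,1.4)),
"small":(box(26,26,26),fg_sat,(439,-101,.3)),"round":(cyl(40,26),fg_sat,(423,103,0))}
BOARD={"large":(62,62,False,[(0,0,40,40)],(520,420,-.1)),"long":(72,37,False,[(0,0,14,14),(-17,0,14,14),(17,0,14,14)],(631,-143,.1)),
"small":(38,38,False,[(0,0,18,18)],(630,141,-.1)),"round":(52,52,True,[(0,0,26,26)],(523,-413,.05))}
E
python3 - <<'E'
from fit import *
t=load("top0.npz");s=load("scene0.npz")
# masks check
tiles=[]
for n,(p,f,g) in SINK.items():
    for d in(t,s):
        c=proj(d,[g[0],g[1],14])[0];x0,y0=win(d,c,28);im=d["img"][y0:y0+56,x0:x0+56]/255.
        tiles.append(cv2.resize(np.hstack([im[:,:,::-1]*255,np.repeat(f(im)[:,:,None]*255,3,2)]),(380,190)))
        
    for nm,ds in(("top",[t]),("scene",[s]),("both",[t,s])):
        x,c=fit_sil(ds,p,f,g,yawfix=n=="round"); print("sink",n,nm,x.round(2),round(c,1))
cv2.imwrite("pics/m.png",np.vstack([np.hstack(tiles[i:i+2]) for i in range(0,6,2)]))
for n,(a,b,rd,ch,g) in BOARD.items():
    for nm,ds in(("top",[t]),("scene",[s]),("both",[t,s])):
        x,c=fit_ring(ds,a,b,rd,ch,g); print("board",n,nm,x.round(2),round(c,3))
E
```

```text
sink large top [346.73 276.82   1.01] 105.0
sink large scene [345.59 276.     1.01] 1025.9
sink large both [346.19 276.19   1.02] 1136.0
sink long top [ 446.39 -221.48    1.8 ] 26.9
sink long scene [ 446.08 -223.41    1.83] 93.4
sink long both [ 446.51 -222.91    1.8 ] 125.1
sink small top [ 4.3949e+02 -9.8900e+01 -4.1000e-01] 14.6
sink small scene [ 439.59 -100.02    1.14] 120.9
sink small both [439.73 -99.68   1.15] 136.2
sink round top [4.2302e+02 1.0213e+02 7.0000e-02] 23.3
sink round scene [4.2375e+02 1.0161e+02 1.7000e-01] 27.9
sink round both [4.2354e+02 1.0215e+02 8.0000e-02] 51.6
board large top [ 5.2178e+02  4.2431e+02 -1.5000e-01] -0.751
board large scene [ 5.2121e+02  4.2403e+02 -1.5000e-01] -0.752
board large both [ 5.2166e+02  4.2395e+02 -1.5000e-01] -1.489
board long top [ 6.3351e+02 -1.4322e+02  1.9000e-01] -0.646
board long scene [ 6.3301e+02 -1.4394e+02  2.0000e-01] -0.751
board long both [ 6.3329e+02 -1.4375e+02  2.0000e-01] -1.366
board small top [ 6.311e+02  1.435e+02 -1.400e-01] -0.63
board small scene [ 6.3031e+02  1.4290e+02 -1.8000e-01] -0.675
board small both [ 6.3058e+02  1.4270e+02 -1.7000e-01] -1.301
board round top [ 5.2463e+02 -4.1531e+02  7.0000e-02] -0.714
board round scene [ 523.6  -416.85   -0.  ] -0.765
board round both [ 5.2435e+02 -4.1625e+02  9.0000e-02] -1.432[ WARN:0@1.623] global loadsave.cpp:1063 imwrite_ Unsupported depth image for selected encoder is fallbacked to CV_8U.
```

View pics/m.png

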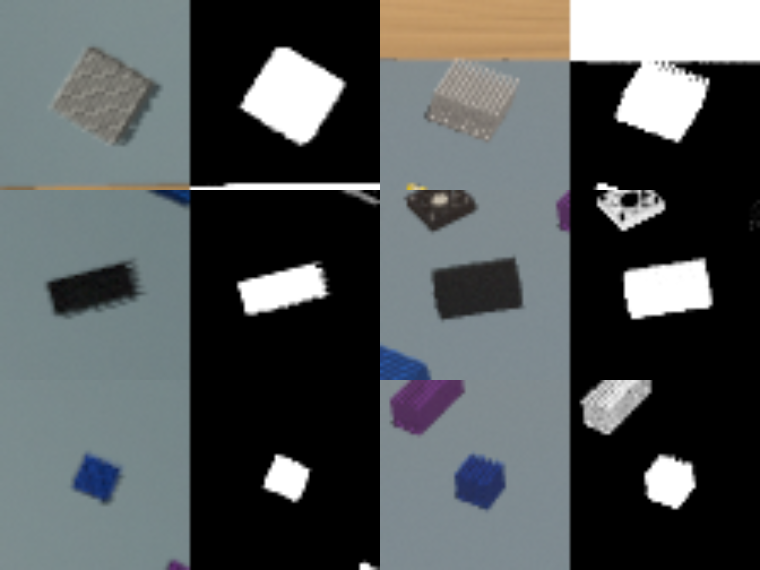

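```bash
cat > go.py <<'E'
import sys,numpy as np
from scipy.spatial.transform import Rotation as Ro
from cell import ctrl
np.set_printoptions(suppress=True)
def go(x,y,z,psi):
    s=ctrl.read_state(); p=np.array(s["eef_pos"]); R=Ro.from_euler("xyz",s["tool_rot"]).as_matrix()
    T=Ro.from_euler("xyz",[-np.pi/2,0,psi]).as_matrix()
    rv=np.degrees(Ro.from_matrix(R.T@T).as_rotvec())
    print("at",p.round(1),np.round(s["tool_rot"],3),"t",round(s["clock"],2),"w",round(s["width"],1),"F",np.round(s["force"],1),"q",np.round(s["qpos"],2))
    print("  shift cm",(R.T@(np.array([x,y,z])-p)/10).round(2),"turn",rv.round(1))
a=[float(v) for v in sys.argv[1:]]
go(*a)
E
python3 go.py 346.2 276.3 80 -.555
```

```text
at [254.5 597.4 198.8] [-1.573 -0.    -0.403] t 0.1 w 85.3 F [ 0.1 -0.7 -0.7] q [-1.23  0.63  0.04  1.52 -0.03  1.   -0.02]
  shift cm [ 21.02  11.92 -25.93] turn [0.1 8.7 0. ]
```

```bash
python3 -m inch '[1,10.5,6,-13,0,4.4,0, 1,21,11.9,-25.9,0,8.7,0, 1,21,11.9,-25.9,0,8.7,0, 1,21,11.9,-25.9,0,8.7,0, 1,21,11.9,-25.9,0,8.7,0, 1,21,11.9,-25.9,0,8.7,0, 1,21,11.9,-25.9,0,8.7,0, 1,21,11.9,-25.9,0,8.7,0, 1,21,11.9,-25.9,0,8.7,0, 0.85,21,11.9,-25.9,0,8.7,0]'; python3 go.py 346.2 276.3 2 -.555
python3 - <<'E'
from h import *
from cell import imaging
for n in("scene","top"):
    d=imaging.get_image(n); u,v=proj(d,[346,276,40])[0]; cv2.imwrite(f"pics/a_{n}.png",crop(d,u,v,40,7)); np.savez(f"{n}1.npz",**d)
a=cv2.imread("pics/a_scene.png");b=cv2.imread("pics/a_top.png");b=cv2.resize(b,(b.shape[1]*a.shape[0]//b.shape[0],a.shape[0]));c=np.hstack([a,b]);cv2.imwrite("pics/a1.png",cv2.resize(c,(800,int(800*c.shape[0]/c.shape[1]))))
E
```

```text
clock: 1.1
eef_pos: [346.6, 279.1, 80.8]
tool_rot: [-1.569, 0.0, -0.553]
force: [-0.2, 0.3, -1.1]
width: 73.9
at [346.6 279.1  80.8] [-1.569  0.    -0.553] t 1.1 w 73.9 F [-0.2  0.3 -1.1] q [-0.76  0.55  0.03  2.18 -0.04  0.41  0.32]
  shift cm [ 0.11  7.88 -0.27] turn [-0.1  0.1 -0. ]
```

View pics/a1.png

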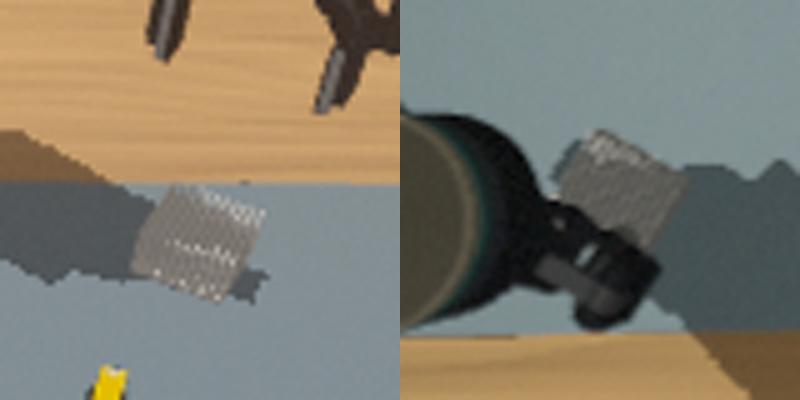

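```bash
python3 - <<'E'
from h import *
d=load("scene1.npz");c=proj(d,[346,276,40])[0].astype(int)-40
j=np.array([np.cos(1.016),np.sin(1.016)])
for z in(75,81,87,93):
  for sg in(-1,1):
    q=np.array([346.6,279.1])+sg*j*40; print(z,sg,((proj(d,[q[0],q[1],z])[0]-c)*5).round())
E
python3 go.py 346.2 276.3 2 -.555
```

```text
75 -1 [150. 123.]
75 1 [302. 176.]
81 -1 [152. 114.]
81 1 [305. 167.]
87 -1 [154. 104.]
87 1 [307. 157.]
93 -1 [156.  95.]
93 1 [310. 148.]
at [346.3 279.6  81. ] [-1.569  0.    -0.552] t 1.2 w 73.1 F [-0.2  0.1  1.1] q [-0.76  0.55  0.03  2.18 -0.04  0.41  0.32]
  shift cm [ 0.16  7.9  -0.3 ] turn [-0.1  0.2 -0. ]
```

Run:
```python
from h import *
s=load("scene1.npz");t=load("top1.npz")
c=proj(s,[346,276,40])[0].astype(int);a=crop(s,c[0],c[1]-15,30,12)
g=t; c2=proj(t,[346,276,60])[0].astype(int);b=crop(t,c2[0],c2[1],30,12)
cv2.imwrite("pics/a2.png",np.hstack([a[:600,:],b[:600,:]])[:, :][::1,::1]) if 0 else cv2.imwrite("pics/a2.png",cv2.resize(np.hstack([a,b]),(800,400)))
print(c-[30,45],c2-30)
```

```text
[361 125] [140 243]
```

View pics/a2.png

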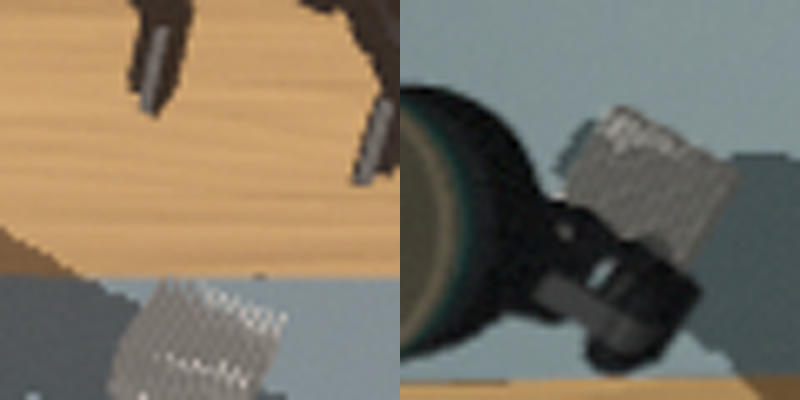

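```bash
python3 - <<'E'
from h import *
s=load("scene1.npz");t=load("top1.npz")
for uv in((383.5,142.3),(416.8,152.7)):
  for z in (81,90,100,110,120):
    P=unproj(s,uv,z)[0]; print(z,P.round(1),((proj(t,P)[0]-[140,243])*6.667+[400,0]).round(), )
print(((proj(t,[325,245,90])[0]-[140,243])*6.667+[400,0]))
E
python3 go.py 346.2 276.3 2 -.555
```

```text
81 [281.2 257.6  81. ] [639. 399.]
90 [293.5 254.   90. ] [644. 364.]
100 [307.1 249.9 100. ] [648. 325.]
110 [320.7 245.8 110. ] [653. 285.]
120 [334.3 241.7 120. ] [658. 244.]
81 [325.  334.6  81. ] [414. 271.]
90 [336.6 329.8  90. ] [420. 237.]
100 [349.5 324.5 100. ] [426. 199.]
110 [362.4 319.1 110. ] [432. 160.]
120 [375.3 313.8 120. ] [439. 120.]
[671.67101001 267.82363993]
at [346.3 279.6  81. ] [-1.569  0.    -0.552] t 1.2 w 73.1 F [-0.2  0.1  1.1] q [-0.76  0.55  0.03  2.18 -0.04  0.41  0.32]
  shift cm [ 0.16  7.9  -0.3 ] turn [-0.1  0.2 -0. ]
```

Run:
```python
from h import *
from cell import imaging,ctrl
s=imaging.get_image("scene"); np.savez("scene2.npz",**s)
c=proj(s,[346,276,40])[0].astype(int);a=s["img"][c[1]-60:c[1]+20,c[0]-50:c[0]+50,::-1]
cv2.imwrite("pics/a3.png",cv2.resize(a,None,fx=8,fy=7.5,interpolation=cv2.INTER_NEAREST));print(c-[50,60])
print(ctrl.read_state()["eef_pos"])
```

```text
[341 110]
[346.25087763 279.41631465  80.94844461]
```

View pics/a3.png

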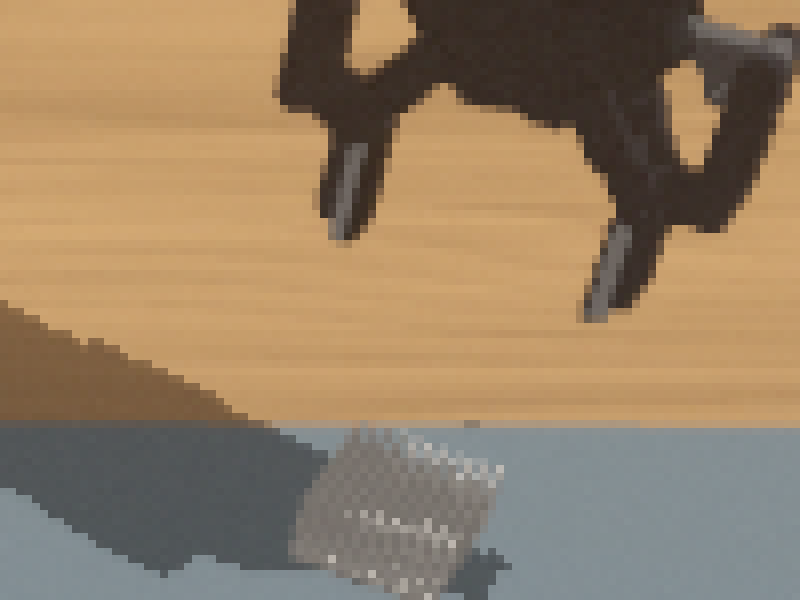

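```bash
python3 -m inch '[0.85,0.16,2.5,-0.3,0,0,0, 0.85,0.16,5.1,-0.3,0,0,0, 0.85,0.16,5.1,-0.3,0,0,0, 0.85,0.16,5.1,-0.3,0,0,0]'
python3 - <<'E'
from h import *
from cell import imaging,ctrl
s=imaging.get_image("scene"); np.savez("scene2.npz",**s)
c=proj(s,[346,276,40])[0].astype(int);a=s["img"][c[1]-60:c[1]+20,c[0]-50:c[0]+50,::-1]
cv2.imwrite("pics/a4.png",cv2.resize(a,None,fx=8,fy=7.5,interpolation=cv2.INTER_NEAREST));print(c-[50,60])
E
```

```text
clock: 1.65
eef_pos: [345.8, 274.7, 29.8]
tool_rot: [-1.571, 0.0, -0.553]
force: [-0.7, -0.5, 0.6]
width: 72.7
[341 110]
```

View pics/a4.png

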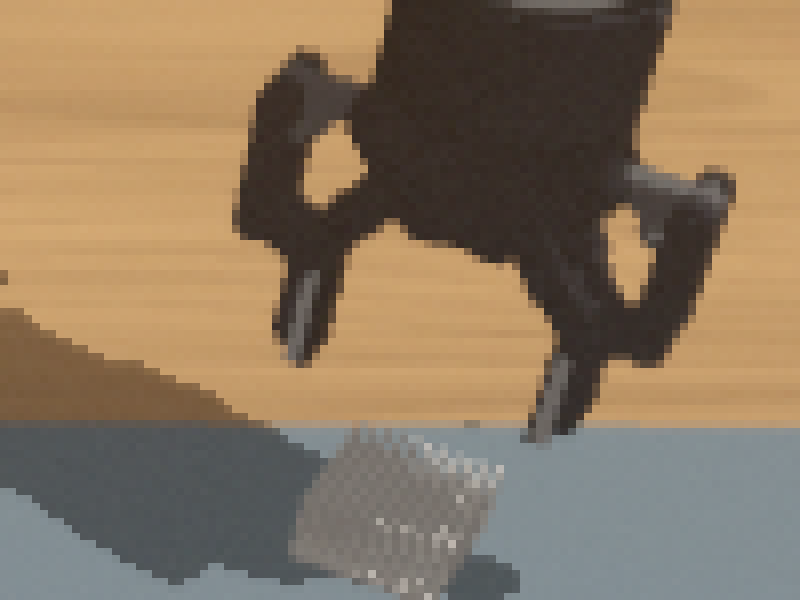

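Run:
```python
from h import *
from cell import imaging,ctrl
t=imaging.get_image("top"); np.savez("top2.npz",**t); s=load("scene2.npz")
print("cams",-t["R"].T@t["t"],-s["R"].T@s["t"])
c=proj(t,[346,276,40])[0].astype(int);x0,y0=c-[50,45]
a=cv2.resize(t["img"][y0:y0+75,x0:x0+100,::-1],None,fx=8,fy=8,interpolation=cv2.INTER_NEAREST)
j=np.array([np.cos(1.018),np.sin(1.018)])
for z,col in((30,(0,0,255)),(62,(0,255,0)),(120,(255,255,0)),(200,(255,0,255))):
  for k in(-40,0,40):
    q=np.array([345.8,274.7])+k*j; u=(proj(t,[*q,z])[0]-[x0,y0]+.5)*8; cv2.circle(a,tuple(int(v) for v in u),4,col,-1)
cv2.imwrite("pics/a5.png",a);print(c)
```

```text
cams [371.86753241   8.861837   990.71821324] [1110.26083999    9.25915209  689.80097804]
[173 273]
```

View pics/a5.png

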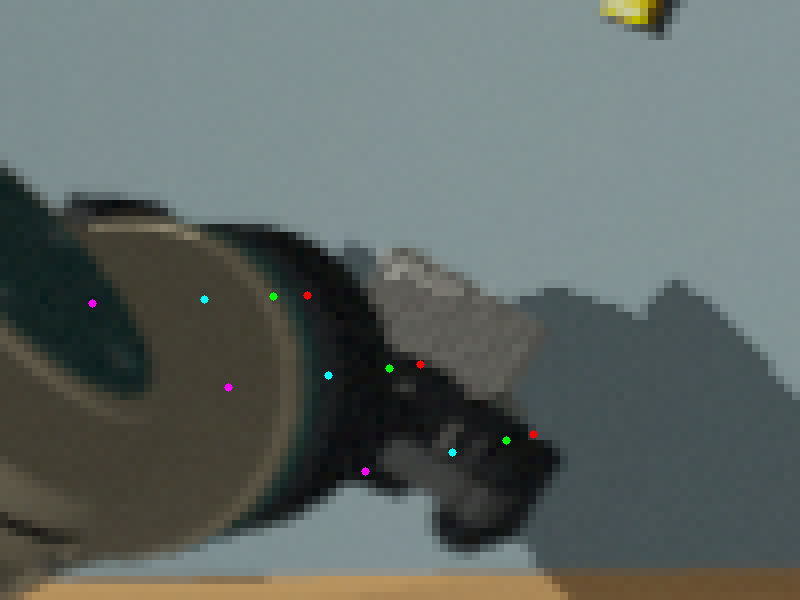

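```bash
python3 -m inch '[0,0,-2.5,0,0,0,0, 0,0,-3,0,0,0,0, 0,0,-3,0,0,0,0, 0,0,-3,0,0,0,0, 0,0,-3,0,0,0,0, 0,0,-3,0,0,0,0, 0,0,-3,0,0,0,0]'
python3 - <<'E'
from h import *
from cell import imaging,ctrl
s=imaging.get_image("scene"); np.savez("scene3.npz",**s)
c=proj(s,[346,276,40])[0].astype(int);a=s["img"][c[1]-60:c[1]+20,c[0]-50:c[0]+50,::-1]
a=cv2.resize(a,None,fx=8,fy=7.5,interpolation=cv2.INTER_NEAREST)
p=ctrl.read_state()["eef_pos"]
for dz in(0,10,20,30,40):
  u=(proj(s,[p[0],p[1],p[2]+dz])[0]-c+[50.5,60.5])*[8,7.5]; cv2.circle(a,tuple(int(v) for v in u),3,(0,0,255) if dz else (0,255,0),-1)
cv2.imwrite("pics/a6.png",a);print(p)
E
```

```text
clock: 2.45
eef_pos: [346.0, 273.8, 59.2]
tool_rot: [-1.572, 0.0, -0.555]
force: [1.0, 0.2, 0.3]
width: -0.0
[346.00047723 273.79898265  59.25292618]
```

View pics/a6.png

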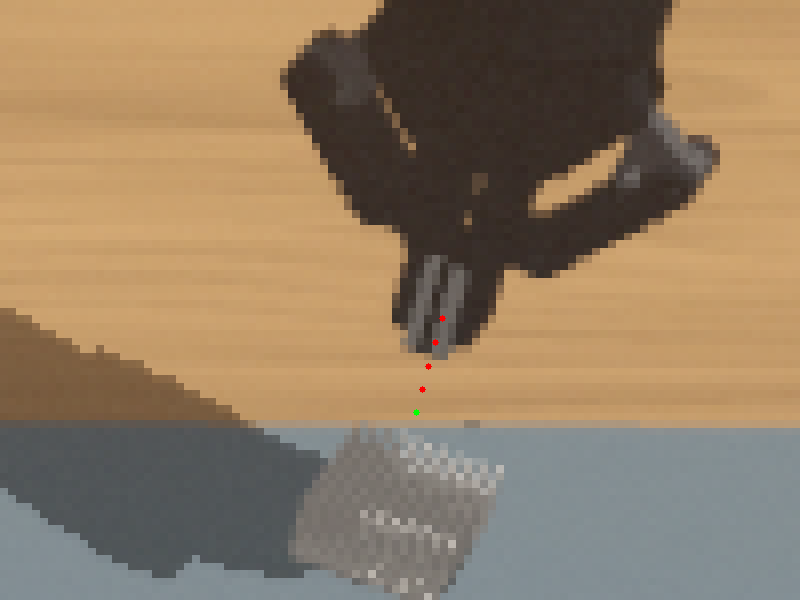

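Run:
```python
from h import *
from cell import imaging,ctrl
t=imaging.get_image("top"); np.savez("top3.npz",**t)
c=proj(t,[346,276,40])[0].astype(int);x0,y0=c-[50,45]
a=cv2.resize(t["img"][y0:y0+75,x0:x0+100,::-1],None,fx=8,fy=8,interpolation=cv2.INTER_NEAREST)
p=ctrl.read_state()["eef_pos"]
a=cv2.convertScaleAbs(a,alpha=2)
for dz in(0,24):
    u=(proj(t,[p[0],p[1],p[2]+dz])[0]-[x0,y0]+.5)*8; cv2.circle(a,tuple(int(v) for v in u),3,(0,0,255) if dz else (0,255,0),-1)
u=(proj(t,[p[0]-30,p[1],p[2]])[0]-[x0,y0]+.5)*8; cv2.circle(a,tuple(int(v) for v in u),3,(255,0,255),-1)
cv2.imwrite("pics/a7.png",a);print(c)
```

```text
[173 273]
```

View pics/a7.png

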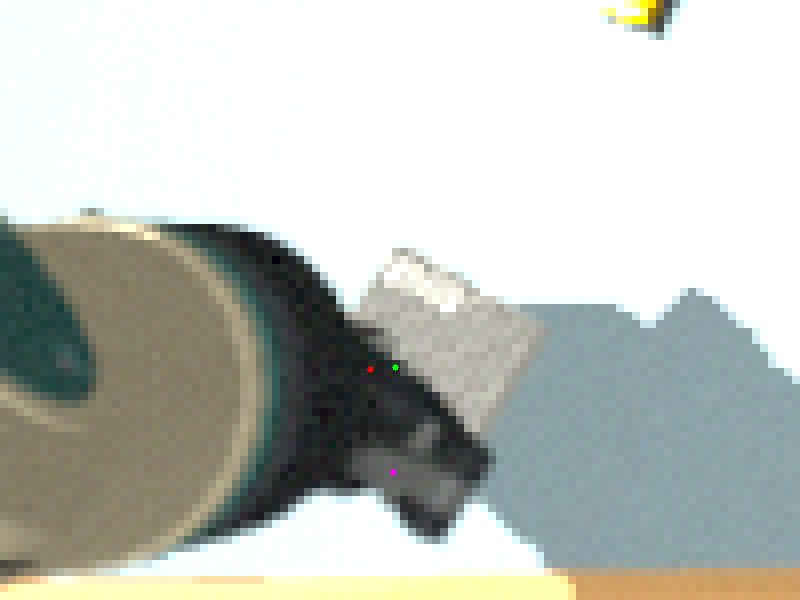

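```bash
python3 -m inch '[0.85,0,0,0,0,0,0, 0.85,0,0,0,0,0,0, 0.85,0,0,0,0,0,0, 0.85,0,2.5,0,0,0,0, 0.85,0,4.5,0,0,0,0, 0.85,0,4.5,0,0,0,0]'; python3 go.py 346.2 276.3 2 -.555
python3 - <<'E'
from h import *
from cell import imaging,ctrl
s=imaging.get_image("scene"); np.savez("scene3.npz",**s)
c=proj(s,[346,276,40])[0].astype(int);a=s["img"][c[1]-60:c[1]+20,c[0]-50:c[0]+50,::-1]
a=cv2.resize(a,None,fx=8,fy=7.5,interpolation=cv2.INTER_NEAREST)
p=ctrl.read_state()["eef_pos"]
for dz in(0,10,20,30,40):
  u=(proj(s,[p[0],p[1],p[2]+dz])[0]-c+[50.5,60.5])*[8,7.5]; cv2.circle(a,tuple(int(v) for v in u),3,(0,0,255) if dz else (0,255,0),-1)
cv2.imwrite("pics/a8.png",a);print(p)
E
```

```text
clock: 3.15
eef_pos: [343.8, 272.3, 12.8]
tool_rot: [-1.579, 0.002, -0.555]
force: [-1.1, -0.4, -0.0]
width: 72.6
at [343.8 272.3  12.8] [-1.579  0.002 -0.555] t 3.15 w 72.6 F [-1.1 -0.4 -0. ] q [-0.68  0.69 -0.07  2.23  0.2   0.24  0.08]
  shift cm [-0.    1.07  0.48] turn [ 0.5  0.  -0.1]
[345.00213196 272.36040573  13.44511856]
```

View pics/a8.png

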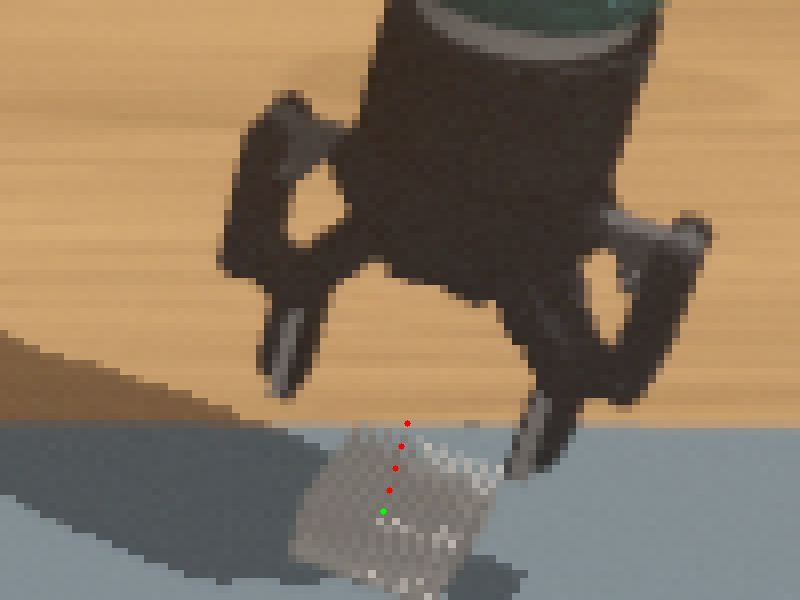

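```bash
python3 -m inch '[0.85,0,0,0.4,0.4,0,0, 0.85,0,0,0.4,0.4,0,0, 0.5,0,0,0.4,0.4,0,0, 0.5,0,0,0.4,0.4,0,0, 0.5,0,0,0.4,0.4,0,0, 0.5,0,0,0.4,0.4,0,0]'; python3 go.py 346.2 276.3 2 -.555
python3 - <<'E'
from h import *
from cell import imaging,ctrl
s=imaging.get_image("scene"); np.savez("scene3.npz",**s)
c=proj(s,[346,276,40])[0].astype(int);a=s["img"][c[1]-60:c[1]+20,c[0]-50:c[0]+50,::-1]
a=cv2.resize(a,None,fx=8,fy=7.5,interpolation=cv2.INTER_NEAREST)
cv2.imwrite("pics/a9.png",a)
E
```

```text
clock: 3.8
eef_pos: [347.6, 276.8, 14.7]
tool_rot: [-1.567, 0.001, -0.554]
force: [-0.1, 0.2, 0.8]
width: 42.7
at [347.6 276.8  14.7] [-1.567  0.001 -0.554] t 3.8 w 42.7 F [-0.1  0.2  0.8] q [-0.67  0.69 -0.09  2.22  0.23  0.24  0.05]
  shift cm [-0.09  1.27 -0.12] turn [-0.2  0.  -0.1]
```

View pics/a9.png

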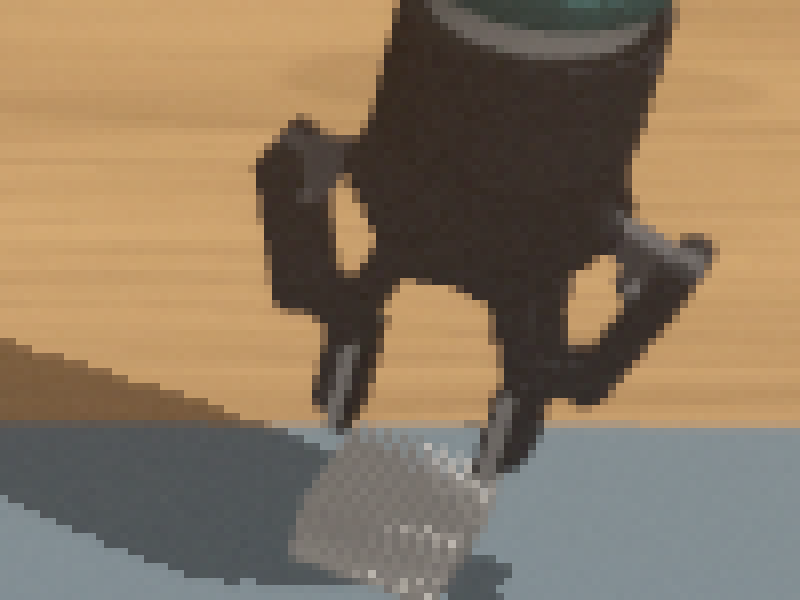

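```bash
python3 -m inch '[0.85,0,0,-0.1,0,0,0, 0.85,0,0,-0.1,0,0,0, 0.85,0,0,-0.1,0,0,0, 0.85,0,0.6,-0.1,0,0,0, 0.85,0,1.2,-0.1,0,0,0, 0.85,0,1.2,-0.1,0,0,0]'; python3 go.py 346.2 276.3 2 -.555
python3 - <<'E'
from h import *
from cell import imaging,ctrl
s=imaging.get_image("scene"); np.savez("scene3.npz",**s)
t=imaging.get_image("top"); np.savez("top3.npz",**t)
c=proj(s,[346,276,40])[0].astype(int);a=s["img"][c[1]-60:c[1]+20,c[0]-50:c[0]+50,::-1]
c=proj(t,[346,276,40])[0].astype(int);b=t["img"][c[1]-40:c[1]+40,c[0]-50:c[0]+50,::-1]
a=cv2.resize(np.hstack([a,cv2.convertScaleAbs(b,alpha=1.5)]),(800,320),interpolation=cv2.INTER_NEAREST)
cv2.imwrite("pics/a10.png",a)
E
```

```text
clock: 4.45
eef_pos: [346.8, 275.7, 2.1]
tool_rot: [-1.568, 0.002, -0.554]
force: [0.3, -0.5, -0.3]
width: 72.7
at [346.8 275.7   2.1] [-1.568  0.002 -0.554] t 4.45 w 72.7 F [ 0.3 -0.5 -0.3] q [-0.6   0.72 -0.19  2.23  0.54  0.24 -0.26]
  shift cm [-0.08  0.01  0.02] turn [-0.2  0.  -0.1]
```

View pics/a10.png

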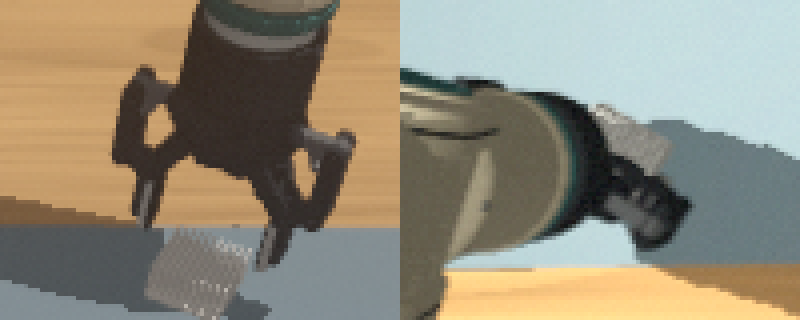

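```bash
python3 -m inch '[0.85,0,0.5,0,0,0,0, 0.85,0,1.0,0,0,0,0, 0.85,0,1.0,0,0,0,0]'; python3 -m inch '[0.85,0,0.4,0,0,0,0, 0.85,0,0.8,0,0,0,0, 0.85,0,0.8,0,0,0,0]'; python3 go.py 346.2 276.3 2 -.555
python3 - <<'E'
from h import *
from cell import imaging,ctrl
s=imaging.get_image("scene"); np.savez("scene3.npz",**s)
c=proj(s,[346,276,40])[0].astype(int);a=s["img"][c[1]-50:c[1]+30,c[0]-50:c[0]+50,::-1]
cv2.imwrite("pics/a11.png",cv2.resize(a,None,fx=8,fy=7.5,interpolation=cv2.INTER_NEAREST))
E
```

```text
clock: 4.85
eef_pos: [346.9, 275.8, -7.6]
tool_rot: [-1.568, 0.001, -0.554]
force: [0.6, 0.4, -0.1]
width: 72.8
clock: 5.15
eef_pos: [347.0, 275.9, -15.4]
tool_rot: [-1.568, 0.001, -0.554]
force: [0.3, -0.8, 0.4]
width: 72.4
at [347.  275.9 -15.4] [-1.568  0.001 -0.554] t 5.15 w 72.4 F [ 0.3 -0.8  0.4] q [-0.56  0.76 -0.25  2.23  0.82  0.24 -0.53]
  shift cm [-0.09 -1.74 -0.01] turn [-0.2  0.  -0.1]
```

View pics/a11.png

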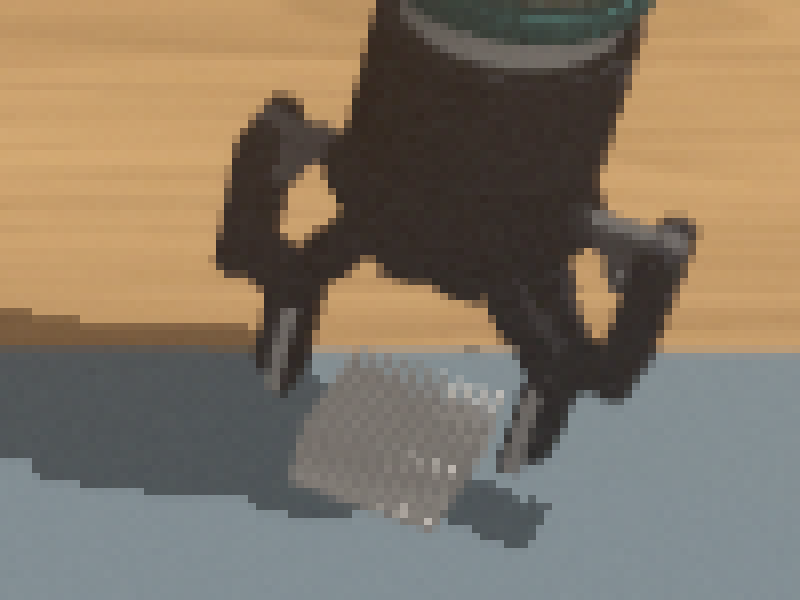

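```bash
python3 -m inch '[0.85,-0.05,0.4,0,0,0,0, 0.85,-0.05,0.8,0,0,0,0, 0.85,-0.05,1.1,0,0,0,0, 0.85,-0.05,1.1,0,0,0,0]';  python3 -m inch '[0.45,0,0,0,0,0,0, 0.45,0,0,0,0,0,0, 0.4,0,0,0,0,0,0, 0.3,0,0,0,0,0,0, 0.3,0,0,0,0,0,0]'; python3 go.py 346.2 276.3 2 -.555
python3 - <<'E'
from h import *
from cell import imaging,ctrl
s=imaging.get_image("scene"); np.savez("scene3.npz",**s)
c=proj(s,[346,276,40])[0].astype(int);a=s["img"][c[1]-50:c[1]+30,c[0]-50:c[0]+50,::-1]
cv2.imwrite("pics/a12.png",cv2.resize(a,None,fx=8,fy=7.5,interpolation=cv2.INTER_NEAREST))
E
```

```text
clock: 5.6
eef_pos: [346.7, 276.2, -26.4]
tool_rot: [-1.568, 0.001, -0.554]
force: [0.2, -0.2, -0.2]
width: 72.5
clock: 6.1
eef_pos: [346.8, 276.4, -25.8]
tool_rot: [-1.567, 0.001, -0.554]
force: [-0.2, -0.1, 6.2]
width: 49.0
at [346.8 276.4 -25.8] [-1.567  0.001 -0.554] t 6.1 w 49.0 F [-0.2 -0.1  6.2] q [-0.55  0.79 -0.28  2.23  0.96  0.24 -0.67]
  shift cm [-0.05 -2.78 -0.03] turn [-0.2  0.  -0. ]
```

View pics/a12.png

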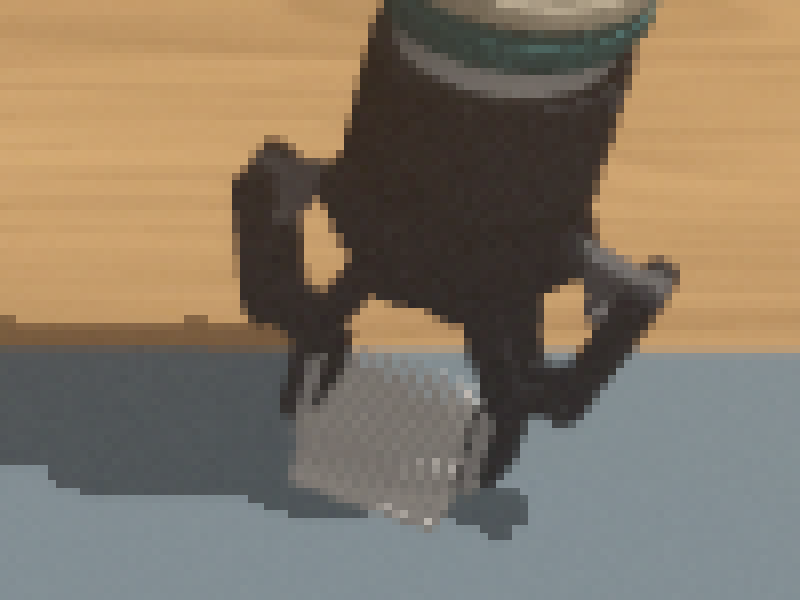

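```bash
python3 -m inch '[0.62,0,0,0,0,0,0, 0.65,0,0,0,0,0,0, 0.65,0,-0.4,0,0,0,0, 0.65,0,-0.45,0,0,0,0, 0.45,0,-0.45,0,0,0,0, 0.3,0,-0.45,0,0,0,0, 0.3,0,-0.45,0,0,0,0, 0.3,0,-0.45,0,0,0,0]';python3 go.py 346.2 276.3 2 -.555
```

```text
clock: 6.95
eef_pos: [346.8, 276.5, -21.3]
tool_rot: [-1.566, 0.001, -0.554]
force: [-2.0, -0.6, 8.1]
width: 48.5
at [346.8 276.5 -21.3] [-1.566  0.001 -0.554] t 6.95 w 48.5 F [-2.  -0.6  8.1] q [-0.53  0.78 -0.3   2.23  0.95  0.25 -0.66]
  shift cm [-0.05 -2.33 -0.04] turn [-0.2  0.  -0. ]
```

```bash
python3 -m inch '[0.3,0,-1,0,0,0,0, 0.3,0,-3,0,0,0,0, 0.3,0,-6,0,0,0,0, 0.3,0,-10,0,0,0,0, 0.3,0,-11,0,0,0,0, 0.3,0,-11,0,0,0,0]';python3 go.py 521.6 424.1 60 -.15
```

```text
clock: 7.55
eef_pos: [347.6, 276.4, 89.2]
tool_rot: [-1.564, 0.0, -0.556]
force: [0.2, -0.1, -0.8]
width: 48.5
at [347.6 276.4  89.2] [-1.564  0.    -0.556] t 7.55 w 48.5 F [ 0.2 -0.1 -0.8] q [-0.3   0.6  -0.63  2.17  0.67  0.56 -0.41]
  shift cm [ 6.98  3.07 21.71] turn [ -0.4 -23.2   0.1]
```

```bash
python3 -m inch '[0.3,0.8,0.3,2.5,0,-4,0, 0.3,2,0.8,6.5,0,-10,0, 0.3,3.5,1.4,11,0,-16,0, 0.3,5,2,15.5,0,-21,0, 0.3,6.3,2.7,19.5,0,-23.2,0, 0.3,7,3.05,21.7,-0.4,-23.2,0, 0.3,7,3.05,21.7,-0.4,-23.2,0, 0.3,7,3.05,21.7,-0.4,-23.2,0, 0.3,7,3.05,21.7,-0.4,-23.2,0]';python3 go.py 521.6 424.1 14 -.15;  python3 - <<'E'
from h import *
from cell import imaging,ctrl
o=[]
for n in("scene","top"):
    d=imaging.get_image(n); np.savez(n+"4.npz",**d)
    c=proj(d,[521,424,40])[0].astype(int)
    o.append(cv2.resize(d["img"][c[1]-40:c[1]+35,max(0,c[0]-40):c[0]+40,::-1],(400,375),interpolation=cv2.INTER_CUBIC))
cv2.imwrite("pics/a13.png",np.hstack(o))
E
```

```text
clock: 8.45
eef_pos: [518.9, 422.5, 57.0]
tool_rot: [-1.577, 0.002, -0.148]
force: [-0.6, 0.3, -1.0]
width: 48.2
at [518.9 422.5  57. ] [-1.577  0.002 -0.148] t 8.45 w 48.2 F [-0.6  0.3 -1. ] q [-0.33  0.93 -0.74  1.55  0.72  0.95  0.12]
  shift cm [0.26 4.29 0.22] turn [ 0.3  0.1 -0.1]
```

View pics/a13.png

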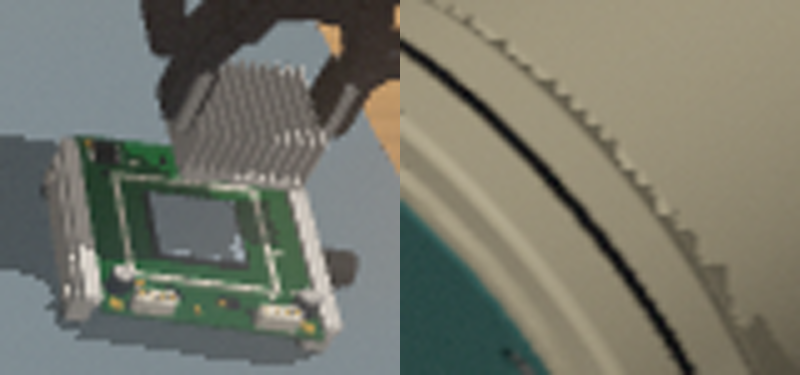

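```bash
python3 -m inch '[0.3,0.13,1.0,0.1,0.3,0,0, 0.3,0.26,2.5,0.2,0.3,0,0, 0.3,0.26,3.6,0.2,0.3,0,0, 0.3,0.26,4.1,0.2,0.3,0,0, 0.3,0.26,4.1,0.2,0.3,0,0, 0.3,0.26,4.1,0.2,0.3,0,0]';python3 go.py 521.6 424.1 6.7 -.15;  python3 - <<'E'
from h import *
from cell import imaging,ctrl
d=imaging.get_image("scene"); np.savez("scene4.npz",**d)
c=proj(d,[521,424,40])[0].astype(int)
cv2.imwrite("pics/a14.png",cv2.resize(d["img"][c[1]-40:c[1]+35,max(0,c[0]-40):c[0]+40,::-1],(640,600),interpolation=cv2.INTER_CUBIC))
E
```

```text
clock: 9.15
eef_pos: [523.1, 425.4, 17.2]
tool_rot: [-1.568, 0.001, -0.149]
force: [0.0, -0.2, -0.9]
width: 48.2
at [523.1 425.4  17.2] [-1.568  0.001 -0.149] t 9.15 w 48.2 F [ 0.  -0.2 -0.9] q [-0.34  0.98 -0.71  1.56  0.76  0.89  0.1 ]
  shift cm [-0.12  1.05 -0.15] turn [-0.1  0.  -0.1]
```

View pics/a14.png

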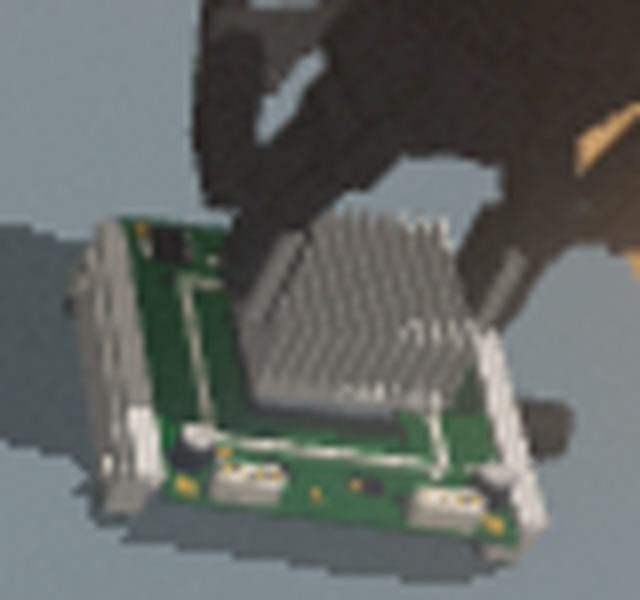

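```bash
python3 - <<'E'
from fit import *
d=load("scene4.npz")
c=proj(d,[521,424,40])[0].astype(int); o=c-[40,40]
a=cv2.resize(d["img"][o[1]:o[1]+75,o[0]:o[0]+80,::-1],(640,600),interpolation=cv2.INTER_CUBIC)
def dr(P,col):
    u=((proj(d,P)-o+.5)*8).astype(int); cv2.polylines(a,[u],True,col,1)
dr(tf(poly(50,50),523.1,425.4,-.15,38.5),(0,255,255)); dr(tf(poly(50,50),523.1,425.4,-.15,66.5),(0,255,0)); dr(tf(poly(62,62),521.6,424.1,-.15,24),(0,0,255))
cv2.imwrite("pics/a15.png",a)
E
python3 go.py 521.6 424.1 6.7 -.15
```

```text
at [523.2 425.6  17.6] [-1.568  0.001 -0.15 ] t 9.2 w 48.6 F [ 0.5  0.4 -0.5] q [-0.34  0.98 -0.71  1.56  0.76  0.89  0.1 ]
  shift cm [-0.14  1.09 -0.17] turn [-0.2  0.  -0.1]
```

View pics/a15.png

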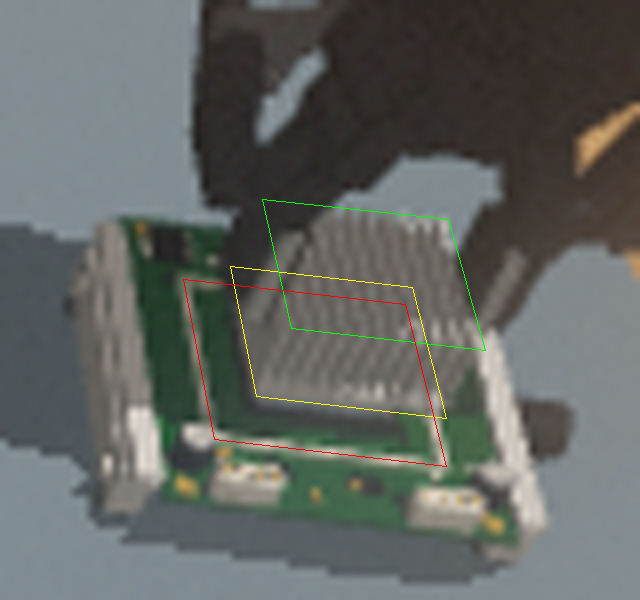

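```bash
python3 -m inch '[0.3,-0.13,0.3,-0.16,-0.2,0,0, 0.3,-0.13,0.6,-0.16,-0.2,0,0, 0.3,-0.13,0.75,-0.16,-0.2,0,0, 0.3,-0.13,0.85,-0.16,-0.2,0,0, 0.3,-0.13,0.95,-0.16,-0.2,0,0, 0.3,-0.13,1.0,-0.16,-0.2,0,0, 0.3,-0.13,1.05,-0.16,-0.2,0,0]';python3 go.py 521.6 424.1 6.7 -.15
```

```text
clock: 9.9
eef_pos: [521.7, 423.8, 6.9]
tool_rot: [-1.572, 0.001, -0.15]
force: [-0.3, -0.6, 3.4]
width: 48.8
at [521.7 423.8   6.9] [-1.572  0.001 -0.15 ] t 9.9 w 48.8 F [-0.3 -0.6  3.4] q [-0.35  0.99 -0.7   1.57  0.77  0.88  0.09]
  shift cm [-0.01  0.02  0.03] turn [ 0.1  0.  -0.1]
```

```bash
python3 -m inch '[0.6,0,0,0,0,0,0, 0.66,0,0,0,0,0,0, 0.72,0,0,0,0,0,0, 0.72,0,0,0,0,0,0, 0.72,0,-1,0,0,0,0, 0.72,0,-3,0,0,0,0, 0.72,0,-7,0,0,0,0, 0.72,0,-11,0,0,0,0]';python3 go.py 446.5 -222.5 70 -1.34
python3 - <<'E'
from fit import *
from cell import imaging
d=imaging.get_image("scene"); np.savez("scene5.npz",**d)
c=proj(d,[521,424,40])[0].astype(int); o=c-[40,40]
a=cv2.resize(d["img"][o[1]:o[1]+75,o[0]:o[0]+80,::-1],(640,600),interpolation=cv2.INTER_CUBIC)
cv2.imwrite("pics/b1.png",a)
E
```

```text
clock: 10.7
eef_pos: [521.5, 424.1, 119.3]
tool_rot: [-1.572, 0.001, -0.149]
force: [0.2, 0.5, 0.5]
width: 61.6
at [521.5 424.1 119.3] [-1.572  0.001 -0.149] t 10.7 w 61.6 F [0.2 0.5 0.5] q [-0.31  0.86 -0.78  1.51  0.66  1.05  0.17]
  shift cm [  2.2    4.98 -65.05] turn [ 0.1 68.2 -0. ]
```

View pics/b1.png

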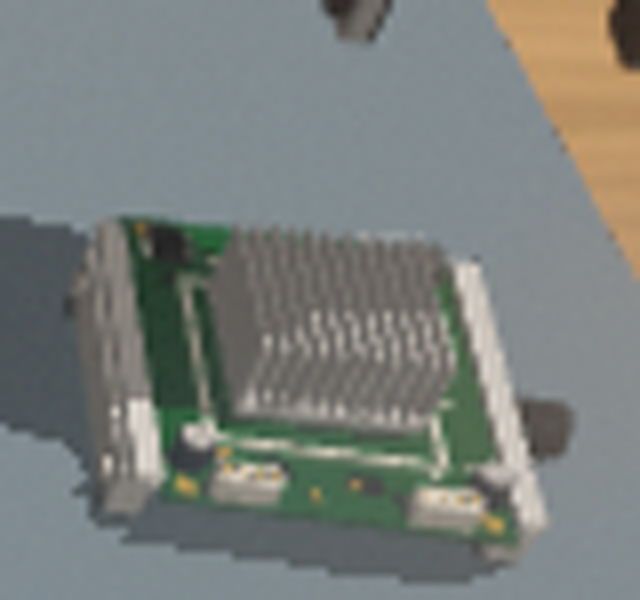

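```bash
python3 go.py 423.4 102 60 -2.2
```

```text
at [524.1 428.1 127.3] [-1.562 -0.005 -0.15 ] t 10.75 w 61.4 F [0.7 2.2 5.4] q [-0.31  0.85 -0.79  1.5   0.66  1.05  0.17]
  shift cm [ -5.13   6.4  -33.81] turn [ -0.6 117.5  -0.3]
```

```bash
python3 -m inch '[0.72,-0.5,0,-3,0,8,0, 0.72,-1,0,-7,0,16,0, 0.72,-1.5,0.2,-11,0,24,0, 0.72,-2,0.5,-15,0,32,0, 0.72,-2.6,1,-19,0,40,0, 0.72,-3.2,1.5,-23,0,48,0, 0.72,-3.8,2.5,-27,0,56,0, 0.72,-4.4,3.5,-31,0,64,0, 0.72,-4.8,4.5,-33,0,72,0, 0.72,-5.1,5,-33.8,0,80,0, 0.72,-5.1,5,-33.8,0,88,0, 0.72,-5.1,5,-33.8,0,96,0]'; python3 go.py 423.4 102 40 -2.2
```

```text
clock: 11.95
eef_pos: [421.7, 97.6, 68.4]
tool_rot: [-1.57, 0.0, -1.831]
force: [0.5, 0.3, 0.1]
width: 61.5
at [421.7  97.6  68.4] [-1.57   0.    -1.831] t 11.95 w 61.5 F [0.5 0.3 0.1] q [-0.09  0.58 -0.28  2.22  0.41  0.39 -0.97]
  shift cm [-0.47  2.84  0.05] turn [-0.1 21.1 -0. ]
```

```bash
python3 -m inch '[0.72,-0.4,1,0,0,8,0, 0.72,-0.4,2.8,0,0,16,0, 0.72,-0.4,4.5,0,0,21,0, 0.72,-0.4,5.5,0,0,21,0, 0.72,-0.4,5.5,0,0,21,0, 0.72,-0.4,5.5,0,0,21,0]'; python3 go.py 423.4 102 -19 -2.2
python3 - <<'E'
from fit import *
from cell import imaging
d=imaging.get_image("scene"); np.savez("scene6.npz",**d)
c=proj(d,[423,102,20])[0].astype(int); o=c-[40,40]
a=cv2.resize(d["img"][o[1]:o[1]+75,o[0]:o[0]+80,::-1],(640,600),interpolation=cv2.INTER_NEAREST)
cv2.imwrite("pics/b2.png",a)
E
```

```text
clock: 12.55
eef_pos: [422.6, 101.8, 13.1]
tool_rot: [-1.571, 0.0, -2.191]
force: [0.6, -0.7, -0.8]
width: 61.4
at [422.6 101.8  13.1] [-1.571  0.    -2.191] t 12.55 w 61.4 F [ 0.6 -0.7 -0.8] q [-0.2   0.69 -0.15  2.24  0.42  0.23 -1.34]
  shift cm [-0.07  3.21  0.05] turn [-0.   0.5 -0. ]
```

View pics/b2.png

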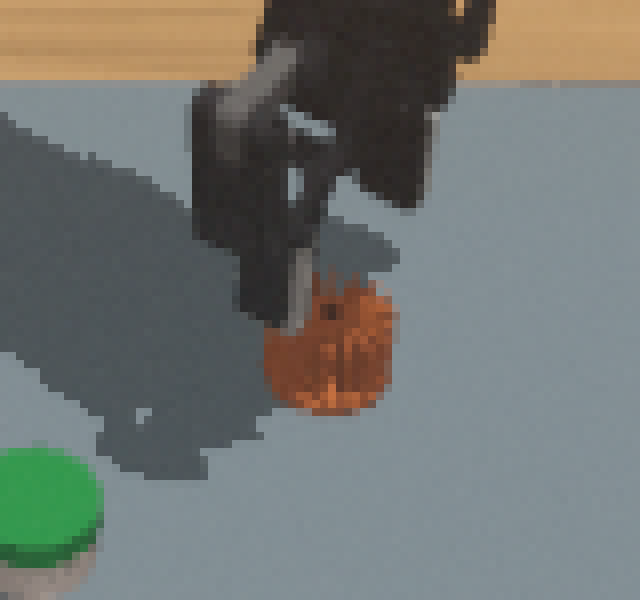

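```bash
python3 -m inch '[0.72,-0.05,1,0.05,0,0,0, 0.72,-0.05,2,0.05,0,0,0, 0.72,-0.05,2.8,0.05,0,0,0, 0.72,-0.05,3.2,0.05,0,0,0, 0.72,-0.05,3.2,0.05,0,0,0, 0.72,-0.05,3.2,0.05,0,0,0]'; python3 go.py 423.4 102 -19 -2.2
```

```text
clock: 13.2
eef_pos: [423.1, 101.2, -19.1]
tool_rot: [-1.57, -0.001, -2.192]
force: [-0.6, -0.2, 0.4]
width: 61.5
at [423.1 101.2 -19.1] [-1.57  -0.001 -2.192] t 13.2 w 61.5 F [-0.6 -0.2  0.4] q [-0.11  0.77 -0.28  2.25  0.94  0.24 -1.86]
  shift cm [-0.08 -0.01 -0.02] turn [-0.   0.5  0. ]
```

```bash
python3 -m inch '[0.5,-0.04,0,0,0,0,0, 0.35,-0.04,0,0,0,0,0, 0.2,-0.04,0,0,0,0,0, 0.2,-0.04,0,0,0,0,0, 0.2,-0.04,0,0,0,0,0]'; python3 go.py 423.4 102 80 -2.2; python3 -m inch '[0.2,0,-1,0,0,0,0, 0.2,0,-3,0,0,0,0, 0.2,0,-6,0,0,0,0, 0.2,0,-9,0,0,0,0, 0.2,0,-10,0,0,0,0]';python3 go.py 524.2 -416.1 80 -3.06
python3 - <<'E'
from fit import *
from cell import imaging
d=imaging.get_image("scene"); np.savez("scene6.npz",**d)
c=proj(d,[423,102,60])[0].astype(int); o=c-[40,40]
a=cv2.resize(d["img"][o[1]:o[1]+75,o[0]:o[0]+80,::-1],(640,600),interpolation=cv2.INTER_NEAREST)
cv2.imwrite("pics/b3.png",a)
E
```

```text
clock: 13.7
eef_pos: [423.2, 101.8, -18.8]
tool_rot: [-1.57, -0.001, -2.191]
force: [-0.9, 1.0, 9.6]
width: 37.8
at [423.2 101.8 -18.8] [-1.57  -0.001 -2.191] t 13.7 w 37.8 F [-0.9  1.   9.6] q [-0.11  0.77 -0.28  2.25  0.94  0.24 -1.86]
  shift cm [-0.03 -9.88  0.01] turn [-0.1  0.5  0. ]
clock: 14.2
eef_pos: [424.0, 102.1, 82.5]
tool_rot: [-1.569, 0.001, -2.192]
force: [1.0, 0.2, -1.5]
width: 37.4
at [424.  102.1  82.5] [-1.569  0.001 -2.192] t 14.2 w 37.4 F [ 1.   0.2 -1.5] q [ 0.12  0.6  -0.6   2.19  0.68  0.54 -1.63]
  shift cm [36.3   0.27 38.31] turn [-0.1 49.7 -0.1]
```

View pics/b3.png

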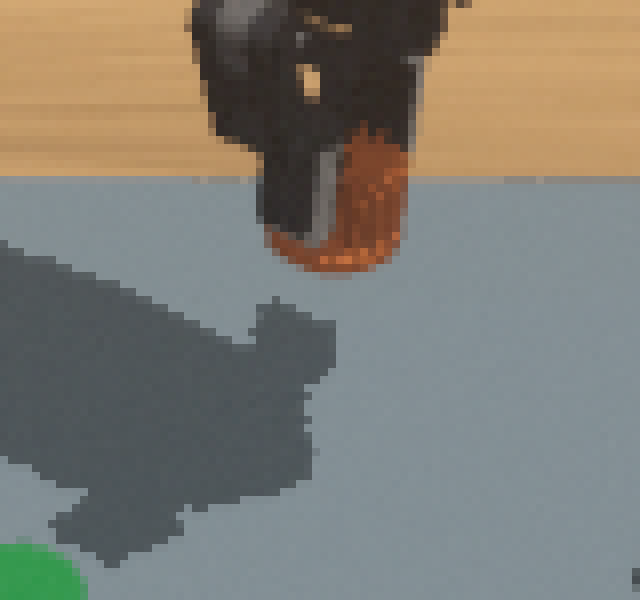

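```bash
python3 -m inch '[0.2,1.5,0,1.5,0,3,0, 0.2,4,0,4.2,0,8,0, 0.2,7.2,0,7.6,0,13,0, 0.2,10.6,0,11.2,0,18,0, 0.2,14,0,14.8,0,23,0, 0.2,17.4,0,18.4,0,28,0, 0.2,20.8,0,22,0,33,0, 0.2,24.2,0,25.6,0,38,0, 0.2,27.6,0,29.2,0,42,0, 0.2,31,0,32.7,0,46,0, 0.2,34,0,36,0,49,0, 0.2,35.6,0.2,37.6,0,49.7,0]';python3 go.py 524.2 -416.1 50 -3.06
```

```text
clock: 15.45
eef_pos: [520.4, -412.3, 76.9]
tool_rot: [-1.567, -0.003, -3.065]
force: [-0.6, -0.8, -1.3]
width: 37.2
at [ 520.4 -412.3   76.9] [-1.567 -0.003 -3.065] t 15.45 w 37.2 F [-0.6 -0.8 -1.3] q [ 0.89  0.83 -0.47  1.57  0.46  0.86 -1.25]
  shift cm [-0.36  2.69  0.4 ] turn [-0.2 -0.3  0.2]
```

```bash
python3 -m inch '[0.2,-0.2,0.8,0.2,0,0,0, 0.2,-0.36,2.2,0.4,0,0,0, 0.2,-0.36,4,0.4,0,0,0, 0.2,-0.36,5.2,0.4,0,0,0, 0.2,-0.36,5.7,0.4,0,0,0, 0.2,-0.36,5.7,0.4,0,0,0, 0.2,-0.36,5.7,0.4,0,0,0]';python3 go.py 524.2 -416.1 9.2 -3.06
python3 - <<'E'
from fit import *
from cell import imaging,ctrl
d=imaging.get_image("scene"); np.savez("scene7.npz",**d); p=ctrl.read_state()["eef_pos"]
c=proj(d,[524,-416,30])[0].astype(int); o=c-[40,40]
a=cv2.resize(d["img"][o[1]:o[1]+75,o[0]:o[0]+80,::-1],(640,600),interpolation=cv2.INTER_CUBIC)
def dr(P,col):
    u=((proj(d,P)-o+.5)*8).astype(int); cv2.polylines(a,[u],True,col,1)
dr(tf(poly(40,40,True),p[0],p[1],0,p[2]+18.8),(0,255,255)); dr(tf(poly(52,52,True),524.2,-416.1,0,24),(0,0,255));dr(tf(poly(26,26),524.2,-416.1,.09,28),(0,0,255))
cv2.imwrite("pics/b4.png",a)
E
```

```text
clock: 16.15
eef_pos: [525.9, -410.2, 22.0]
tool_rot: [-1.57, -0.001, -3.058]
force: [-0.3, -0.4, -0.7]
width: 37.5
at [ 525.9 -410.2   22. ] [-1.57  -0.001 -3.058] t 16.15 w 37.5 F [-0.3 -0.4 -0.7] q [ 0.87  0.9  -0.44  1.59  0.5   0.77 -1.28]
  shift cm [0.22 1.28 0.57] turn [-0.1  0.1  0. ]
```

View pics/b4.png

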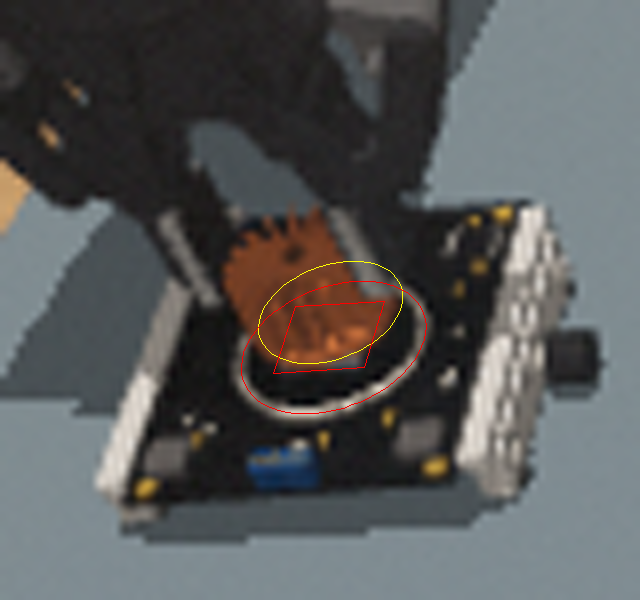

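```bash
python3 -m inch '[0.2,0.1,0.3,0.25,0,0,0, 0.2,0.2,0.6,0.5,0,0,0, 0.2,0.2,0.9,0.52,0,0,0, 0.2,0.2,1.05,0.52,0,0,0, 0.2,0.2,1.15,0.52,0,0,0, 0.2,0.2,1.2,0.52,0,0,0, 0.2,0.2,1.25,0.52,0,0,0]';python3 go.py 524.2 -415.6 9.2 -3.06
python3 - <<'E'
from fit import *
from cell import imaging,ctrl
d=imaging.get_image("scene"); np.savez("scene7.npz",**d); p=ctrl.read_state()["eef_pos"]
c=proj(d,[524,-416,30])[0].astype(int); o=c-[40,40]
a=cv2.resize(d["img"][o[1]:o[1]+75,o[0]:o[0]+80,::-1],(640,600),interpolation=cv2.INTER_CUBIC)
cv2.imwrite("pics/b5.png",a)
E
```

```text
clock: 16.9
eef_pos: [523.9, -415.7, 9.4]
tool_rot: [-1.57, -0.001, -3.059]
force: [-0.5, 0.9, 2.9]
width: 37.4
at [ 523.9 -415.7    9.4] [-1.57  -0.001 -3.059] t 16.9 w 37.4 F [-0.5  0.9  2.9] q [ 0.87  0.92 -0.43  1.58  0.51  0.75 -1.28]
  shift cm [-0.03  0.02 -0.01] turn [-0.1  0.1  0.1]
```

View pics/b5.png

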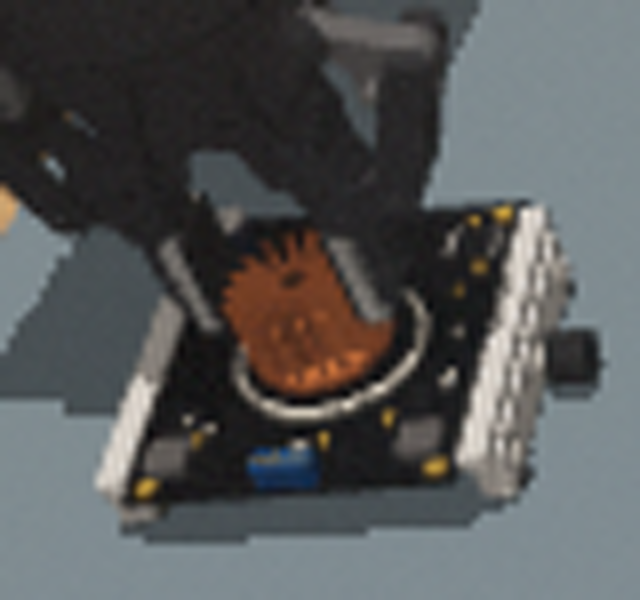

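Run:
```python
from fit import *
d=load("scene7.npz")
c=proj(d,[524,-416,30])[0].astype(int); o=c-[40,40]
out=[]
for yy,xx in((-415.7,523.9),(-417.7,523.9)):
    a=cv2.resize(d["img"][o[1]+25:o[1]+60,o[0]+20:o[0]+60,::-1],(400,350),interpolation=cv2.INTER_CUBIC)
    def dr(P,col):
        u=((proj(d,P)-o-[20,25]+.5)*10).astype(int); cv2.polylines(a,[u],True,col,1)
    dr(tf(poly(40,40,True),xx,yy,0,28),(0,255,255)); dr(tf(poly(52,52,True),523.8,-416.5,0,24),(0,0,255)); dr(tf(poly(40,40,True),xx,yy,0,54),(0,255,0))
    out.append(a)
cv2.imwrite("pics/b6.png",np.hstack(out))
```

```text
(no output)
```

View pics/b6.png

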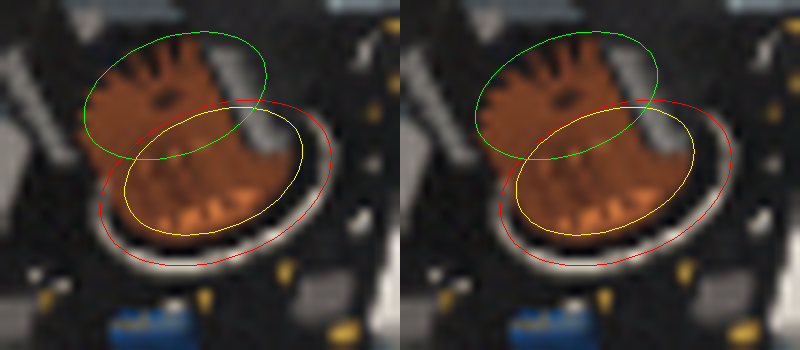

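```bash
python3 -m inch '[0.2,0,-0.3,0,0,0,0, 0.2,0,-0.4,-0.06,0,0,0, 0.2,0,-0.4,-0.13,0,0,0, 0.2,0,-0.3,-0.13,0,0,0, 0.2,0,-0.15,-0.13,0,0,0, 0.2,0,-0.05,-0.13,0,0,0, 0.2,0,0.02,-0.13,0,0,0]';python3 go.py 524.2 -415.6 9.2 -3.06
```

```text
clock: 17.65
eef_pos: [523.6, -414.5, 9.3]
tool_rot: [-1.57, -0.002, -3.059]
force: [-2.2, 1.5, 7.1]
width: 37.6
at [ 523.6 -414.5    9.3] [-1.57  -0.002 -3.059] t 17.65 w 37.6 F [-2.2  1.5  7.1] q [ 0.87  0.92 -0.43  1.59  0.51  0.75 -1.28]
  shift cm [-0.05  0.01  0.11] turn [-0.1  0.   0.1]
```

```bash
python3 -m inch '[0.45,0,0,0,0,0,0, 0.55,0,0,0,0,0,0, 0.6,0,0,0,0,0,0, 0.6,0,-0.3,0,0,0,0, 0.6,0,-1,0,0,0,0, 0.6,0,-3,0,0,0,0, 0.6,0,-6,0,0,0,0, 0.6,0,-8,0,0,0,0, 0.6,0,-9,0,0,0,0]';python3 go.py 446.5 -222.5 60 -1.34
python3 - <<'E'
from fit import *
from cell import imaging,ctrl
d=imaging.get_image("scene"); np.savez("scene8.npz",**d)
c=proj(d,[524,-416,30])[0].astype(int); o=c-[40,40]
a=cv2.resize(d["img"][o[1]:o[1]+75,o[0]:o[0]+80,::-1],(640,600),interpolation=cv2.INTER_CUBIC)
cv2.imwrite("pics/b7.png",a)
E
```

```text
clock: 18.55
eef_pos: [525.2, -415.1, 101.8]
tool_rot: [-1.567, 0.002, -3.059]
force: [0.7, -0.5, 0.0]
width: 51.1
at [ 525.2 -415.1  101.8] [-1.567  0.002 -3.059] t 18.55 w 51.1 F [ 0.7 -0.5  0. ] q [ 0.9   0.8  -0.49  1.54  0.45  0.91 -1.23]
  shift cm [  6.26   4.1  -19.86] turn [ -0.2 -98.5   0.1]
```

View pics/b7.png

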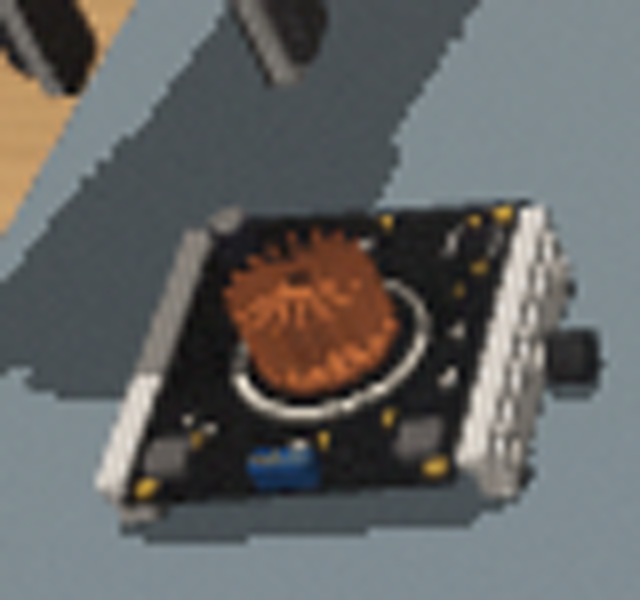

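Run:
```python
from fit import *
from cell import imaging
s=load("scene8.npz")
p,f,g=SINK["round"]
def fg(im): return np.clip((im[:,:,0]-im[:,:,2]*1.3-.1)/.1,0,1)*np.clip((hsvm(im)[:,:,1]-.5)/.15,0,1)
t=imaging.get_image("top")
for nm,d in(("s",s),("t",t)):
    print(nm,*fit_sil([d],p,fg,(524,-416,0),z=28,r=16,yawfix=True))
p,f,g=SINK["large"]
for nm,d in(("s",s),("t",t)):
    def fgl(im): return ((hsvm(im)[:,:,1]<.25)&(im.max(2)>.25)).astype(float)
    print(nm,*fit_sil([d],p,fgl,(521.6,424.1,-.15),z=28,r=14))
c=proj(t,[524,-416,40])[0].astype(int);c2=proj(t,[521,424,40])[0].astype(int)
cv2.imwrite("pics/b8.png",np.hstack([crop(t,*c,30,6),crop(t,*c2,30,6)]))
```

```text
s [ 5.25897328e+02 -4.15982059e+02  8.27293939e-03] 34.85105390976618
t [ 5.25914947e+02 -4.13432372e+02  2.42502929e-02] 51.55775478115263
s [ 5.18944281e+02  4.23330622e+02 -2.24023588e-01] 95.4079354094579
t [ 5.21091752e+02  4.24348595e+02 -1.42955764e-01] 89.85347174163783
```

View pics/b8.png

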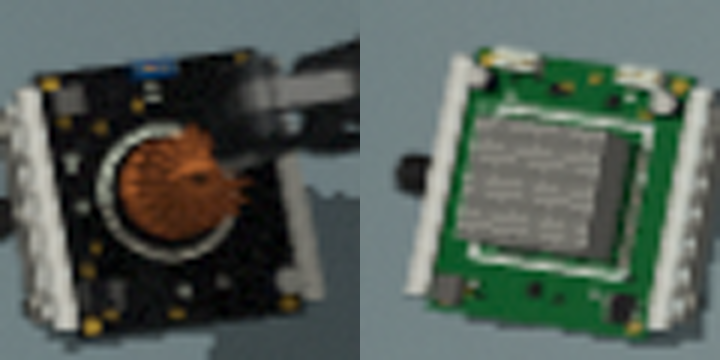

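```bash
python3 -m inch '[0.6,0.5,0,-1,0,-8.2,0, 0.6,1,0,-3,0,-16.4,0, 0.6,1.6,0,-6,0,-24.6,0, 0.6,2.3,0,-9,0,-33,0, 0.6,3,0.5,-12,0,-41,0, 0.6,3.8,1,-14.5,0,-49,0, 0.6,4.6,2,-16.5,0,-57.5,0, 0.6,5.4,3,-18.2,0,-65.7,0, 0.6,6,4,-19.3,0,-74,0, 0.6,6.2,4.5,-19.9,0,-82,0, 0.6,6.25,4.5,-19.9,0,-90.5,0, 0.6,6.25,4.5,-19.9,0,-98.5,0]';python3 go.py 446.5 -222.5 10 -1.34
```

```text
clock: 19.85
eef_pos: [443.9, -220.6, 52.7]
tool_rot: [-1.574, 0.001, -1.333]
force: [0.4, 0.1, -0.3]
width: 51.3
at [ 443.9 -220.6   52.7] [-1.574  0.001 -1.333] t 19.85 w 51.3 F [ 0.4  0.1 -0.3] q [ 0.94  0.8  -0.84  2.05  0.92  0.73 -0.26]
  shift cm [0.25 4.27 0.22] turn [ 0.2  0.4 -0.1]
```

```bash
python3 -m inch '[0.6,0.2,1.5,0.2,0,0.4,0, 0.6,0.25,3.5,0.22,0.2,0.4,0, 0.6,0.25,4.3,0.22,0.2,0.4,0, 0.6,0.25,4.3,0.22,0.2,0.4,0, 0.6,0.25,4.3,0.22,0.2,0.4,0]';python3 go.py 446.5 -222.5 -18 -1.34
python3 - <<'E'
from fit import *
from cell import imaging,ctrl
d=imaging.get_image("scene"); np.savez("scene9.npz",**d)
c=proj(d,[446,-222,20])[0].astype(int); o=c-[40,40]
a=cv2.resize(d["img"][o[1]:o[1]+75,o[0]:o[0]+80,::-1],(640,600),interpolation=cv2.INTER_CUBIC)
def dr(P,col):
    u=((proj(d,P)-o+.5)*8).astype(int); cv2.polylines(a,[u],True,col,1)
dr(tf(poly(60,25),446.5,-222.5,1.8,28),(0,255,255)); 
cv2.imwrite("pics/c1.png",a)
E
```

```text
clock: 20.35
eef_pos: [447.8, -222.9, 10.9]
tool_rot: [-1.569, -0.0, -1.346]
force: [0.2, -0.5, 0.2]
width: 51.5
at [ 447.8 -222.9   10.9] [-1.569 -0.    -1.346] t 20.35 w 51.5 F [ 0.2 -0.5  0.2] q [ 0.9   0.86 -0.77  2.06  1.02  0.66 -0.35]
  shift cm [-0.07  2.89 -0.12] turn [-0.1 -0.4  0. ]
```

View pics/c1.png

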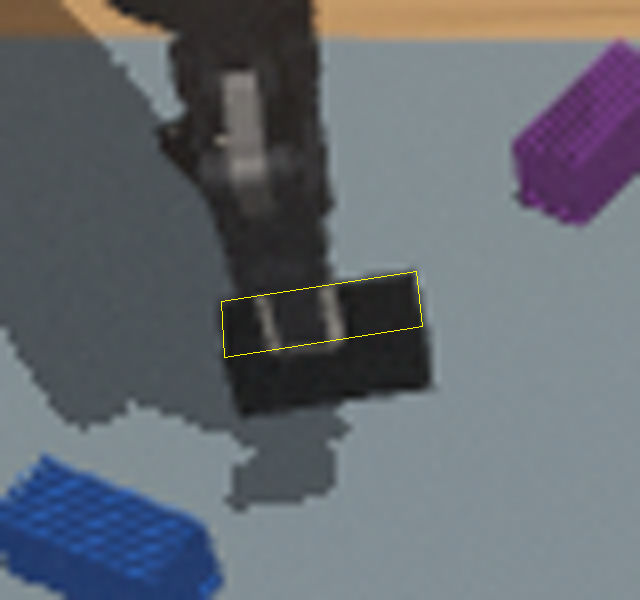

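Run:
```python
from fit import *
d=load("scene9.npz")
c=proj(d,[446,-222,20])[0].astype(int); o=c-[40,40]
for k in(0,25.6,35):
  for z in(28,36,): print(k,z,((proj(d,[447.8+k*.974,-222.9+k*.225,z])-o+.5)*8).round())
```

```text
0 28 [[320. 317.]]
0 36 [[315. 298.]]
25.6 28 [[324. 375.]]
25.6 36 [[320. 357.]]
35 28 [[326. 397.]]
35 36 [[321. 379.]]
```

```bash
python3 -m inch '[0.6,-0.1,1,-0.1,0,-0.4,0, 0.6,-0.1,2,-0.12,0,-0.4,0, 0.6,-0.1,2.6,-0.12,0,-0.4,0, 0.6,-0.1,2.9,-0.12,0,-0.4,0, 0.6,-0.1,2.9,-0.12,0,-0.4,0]';python3 go.py 446.5 -222.5 -18 -1.34; python3 -m inch '[0.4,0,0,0,0,0,0, 0.2,0,0,0,0,0,0, 0.1,0,0,0,0,0,0, 0.05,0,0,0,0,0,0, 0.05,0,0,0,0,0,0, 0.05,0,0,0,0,0,0]'; python3 go.py 446.5 -222.5 -18 -1.34
```

```text
clock: 20.9
eef_pos: [446.1, -222.4, -18.7]
tool_rot: [-1.57, -0.0, -1.34]
force: [0.2, 0.2, 0.9]
width: 51.2
at [ 446.1 -222.4  -18.7] [-1.57 -0.   -1.34] t 20.9 w 51.2 F [0.2 0.2 0.9] q [ 0.87  0.9  -0.71  2.07  1.1   0.61 -0.41]
  shift cm [ 0.02 -0.07  0.03] turn [-0.1  0.   0. ]
clock: 21.5
eef_pos: [446.7, -222.6, -17.7]
tool_rot: [-1.568, -0.001, -1.34]
force: [-0.9, 1.4, 4.6]
width: 23.4
at [ 446.7 -222.6  -17.7] [-1.568 -0.001 -1.34 ] t 21.5 w 23.4 F [-0.9  1.4  4.6] q [ 0.87  0.9  -0.71  2.07  1.1   0.61 -0.41]
  shift cm [-0.02  0.03 -0.02] turn [-0.1  0.   0.1]
```

```bash
python3 -m inch '[0.05,0,-1,0,0,0,0, 0.05,0,-3,0,0,0,0, 0.05,0,-6,0,0,0,0, 0.05,0,-8.5,0,0,0,0, 0.05,0,-9.5,0,0,0,0]'; python3 go.py 633.3 -143.6 60 -2.94;python3 - <<'E'
from fit import *
from cell import imaging,ctrl
d=imaging.get_image("scene"); np.savez("scene9.npz",**d)
c=proj(d,[446,-222,90])[0].astype(int); o=c-[40,40]
a=cv2.resize(d["img"][o[1]:o[1]+75,o[0]:o[0]+80,::-1],(640,600),interpolation=cv2.INTER_CUBIC)
cv2.imwrite("pics/c2.png",a)
E
```

```text
clock: 22.0
eef_pos: [447.3, -222.9, 79.1]
tool_rot: [-1.566, -0.003, -1.34]
force: [1.8, -0.2, -1.4]
width: 23.4
at [ 447.3 -222.9   79.1] [-1.566 -0.003 -1.34 ] t 22.0 w 23.4 F [ 1.8 -0.2 -1.4] q [ 0.97  0.76 -0.88  2.03  0.87  0.77 -0.22]
  shift cm [-3.47  2.   19.91] turn [-0.3 91.7 -0.1]
```

View pics/c2.png

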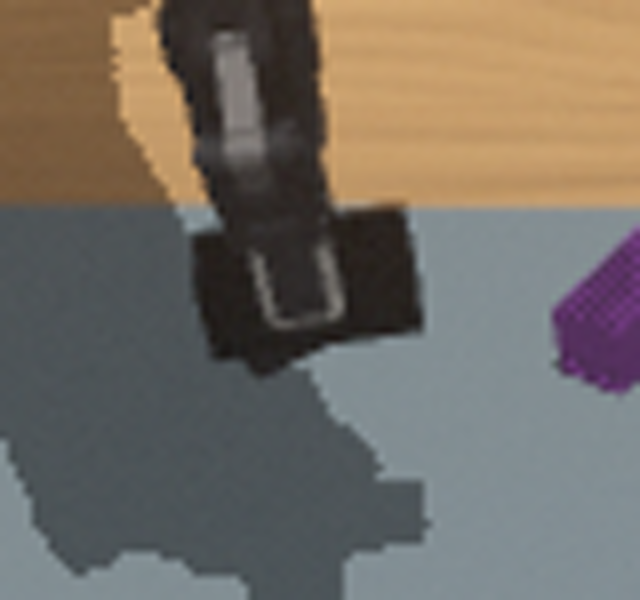

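```bash
python3 -m inch '[0.05,-0.2,0,1,0,5,0, 0.05,-0.5,0,2.8,0,13,0, 0.05,-0.8,0,4.8,0,21,0, 0.05,-1.2,0,6.8,0,29,0, 0.05,-1.6,0,8.8,0,37,0, 0.05,-2,0,10.8,0,45,0, 0.05,-2.4,0,12.8,0,53,0, 0.05,-2.7,0.2,14.8,0,61,0, 0.05,-3,0.6,16.6,0,69,0, 0.05,-3.2,1,18.2,0,77,0, 0.05,-3.4,1.5,19.4,0,85,0, 0.05,-3.47,2,19.9,0,91,0]'; python3 go.py 633.3 -143.6 22 -2.94
```

```text
clock: 23.25
eef_pos: [632.5, -142.3, 55.7]
tool_rot: [-1.57, 0.001, -2.932]
force: [1.0, 0.7, -1.4]
width: 23.3
at [ 632.5 -142.3   55.7] [-1.57   0.001 -2.932] t 23.25 w 23.3 F [ 1.   0.7 -1.4] q [ 0.44  0.83 -0.45  1.63  0.47  0.79 -1.58]
  shift cm [-0.04  3.37  0.14] turn [-0.   0.5 -0.1]
```

```bash
python3 -m inch '[0.05,0,1,0.1,0,0.5,0, 0.05,-0.04,2.2,0.14,0,0.5,0, 0.05,-0.04,3.2,0.14,0,0.5,0, 0.05,-0.04,3.4,0.14,0,0.5,0, 0.05,-0.04,3.4,0.14,0,0.5,0, 0.05,-0.04,3.4,0.14,0,0.5,0]';python3 go.py 633.3 -143.6 10.3 -2.94
cat > ov.py <<'E'
from fit import *
from cell import imaging,ctrl
import sys
def ov(fn,bx,by,byaw,Bo,sk,dz,yaw,h):
    s=ctrl.read_state();p=s["eef_pos"]; out=[]
    for n in("scene","top"):
        d=imaging.get_image(n); np.savez(n+"_l.npz",**d)
        c=proj(d,[bx,by,35])[0].astype(int); o=c-[30,30]
        a=cv2.resize(d["img"][o[1]:o[1]+60,o[0]:o[0]+60,::-1],(400,400),interpolation=cv2.INTER_CUBIC); a=cv2.convertScaleAbs(a,alpha=1.4)
        def dr(P,col): cv2.polylines(a,[((proj(d,P)-o+.5)*400/60).astype(int)],True,col,1)
        dr(tf(sk,p[0],p[1],yaw,p[2]+dz),(0,255,255)); dr(tf(sk,p[0],p[1],yaw,p[2]+dz+h),(0,255,0)); dr(tf(Bo,bx,by,byaw,24),(0,0,255)); out.append(a)
    cv2.imwrite(fn,np.hstack(out)); print(np.round(p,1))
E
python3 -c "
from ov import *
ov('pics/c3.png',633.3,-143.6,.2,poly(72,37),poly(60,25),17.7,.2,28)"
```

```text
clock: 23.85
eef_pos: [633.0, -144.8, 23.5]
tool_rot: [-1.57, 0.003, -2.937]
force: [-0.4, -0.4, -1.5]
width: 23.0
at [ 633.  -144.8   23.5] [-1.57   0.003 -2.937] t 23.85 w 23.0 F [-0.4 -0.4 -1.5] q [ 0.43  0.88 -0.43  1.64  0.5   0.73 -1.6 ]
  shift cm [-0.05  1.32 -0.11] turn [-0.   0.2 -0.1]
[ 633.  -144.8   23.5]
```

View pics/c3.png

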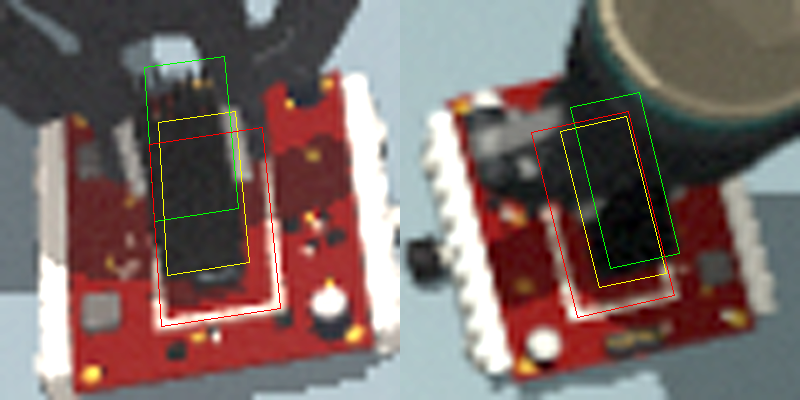

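```bash
python3 -m inch '[0.05,0.1,0.2,-0.1,0,0.2,0, 0.05,0.17,0.5,-0.16,0,0.2,0, 0.05,0.17,0.8,-0.16,0,0.2,0, 0.05,0.17,0.9,-0.16,0,0.2,0, 0.05,0.17,0.9,-0.16,0,0.2,0]';python3 go.py 630.8 -143.1 10.3 -2.94
python3 -c "
from ov import *
ov('pics/c4.png',633.3,-143.6,.2,poly(72,37),poly(60,25),17.7,.2,28)"
```

```text
clock: 24.45
eef_pos: [630.7, -143.4, 13.9]
tool_rot: [-1.57, 0.002, -2.94]
force: [-0.0, -0.2, -0.5]
width: 23.7
at [ 630.7 -143.4   13.9] [-1.57   0.002 -2.94 ] t 24.45 w 23.7 F [-0.  -0.2 -0.5] q [ 0.42  0.89 -0.42  1.65  0.5   0.71 -1.62]
  shift cm [-0.02  0.36 -0.02] turn [-0.  -0.  -0.1]
[ 630.7 -143.4   13.9]
```

View pics/c4.png

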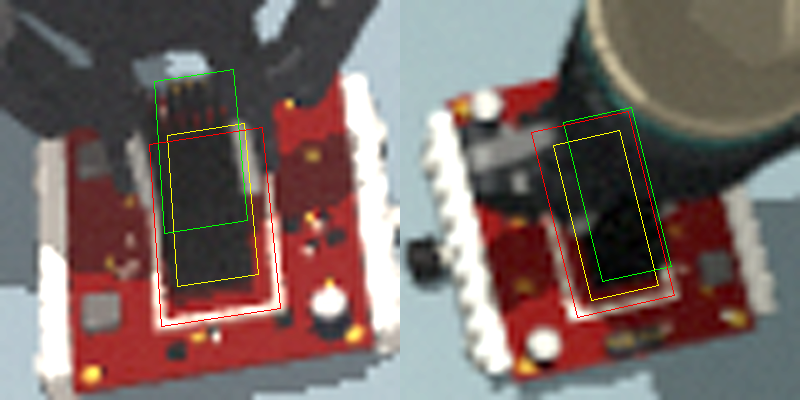

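```bash
python3 -m inch '[0.05,0,0.0,-0.1,0,0,0, 0.05,0,0.05,-0.18,0,0,0, 0.05,0,0.15,-0.18,0,0,0, 0.05,0,0.22,-0.18,0,0,0, 0.05,0,0.28,-0.18,0,0,0, 0.05,0,0.34,-0.18,0,0,0, 0.05,0,0.36,-0.18,0,0,0]';python3 go.py 630.8 -141.4 10.3 -2.94
python3 -c "
from ov import *
ov('pics/c5.png',633.3,-143.6,.2,poly(72,37),poly(60,25),17.7,.2,28)"
```

```text
clock: 25.25
eef_pos: [630.4, -141.7, 10.5]
tool_rot: [-1.57, 0.002, -2.941]
force: [-0.5, 0.4, -0.3]
width: 23.7
at [ 630.4 -141.7   10.5] [-1.57   0.002 -2.941] t 25.25 w 23.7 F [-0.5  0.4 -0.3] q [ 0.42  0.89 -0.42  1.66  0.51  0.7  -1.62]
  shift cm [-0.04  0.02 -0.02] turn [-0.  -0.  -0.1]
[ 630.4 -141.7   10.5]
```

View pics/c5.png

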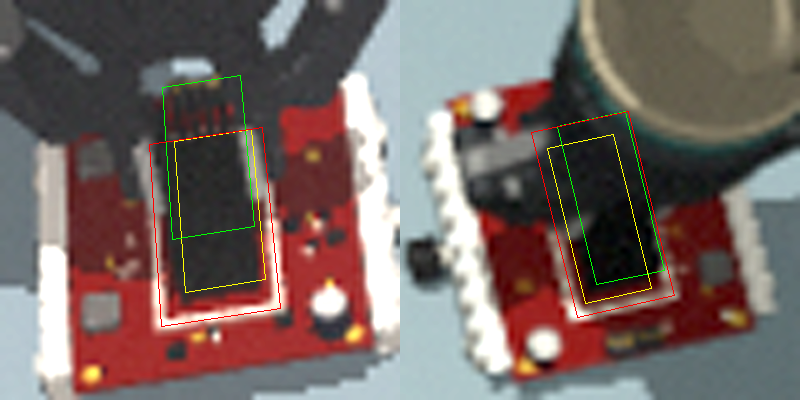

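```bash
python3 -m inch '[0.05,0,0.05,0,0,0,0, 0.05,0,0.1,0,0,0,0, 0.05,0,0.1,0,0,0,0]';python3 go.py 630.8 -141.4 10.3 -2.94
```

```text
clock: 25.65
eef_pos: [630.6, -141.6, 10.3]
tool_rot: [-1.57, 0.002, -2.941]
force: [-1.1, -0.3, 4.1]
width: 23.5
at [ 630.6 -141.6   10.3] [-1.57   0.002 -2.941] t 25.65 w 23.5 F [-1.1 -0.3  4.1] q [ 0.42  0.89 -0.42  1.66  0.51  0.7  -1.62]
  shift cm [-0.02  0.   -0.02] turn [-0.1 -0.  -0.1]
```

```bash
python3 -m inch '[0.35,0,0,0,0,0,0, 0.42,0,0,0,0,0,0, 0.45,0,0,0,0,0,0, 0.45,0,-0.3,0,0,0,0, 0.45,0,-1,0,0,0,0, 0.45,0,-3,0,0,0,0, 0.45,0,-6,0,0,0,0, 0.45,0,-8,0,0,0,0, 0.45,0,-9,0,0,0,0]';python3 go.py 439.6 -99.4 60 -1.99
python3 -c "
from ov import *
ov('pics/c6.png',633.3,-143.6,.2,poly(72,37),poly(72,37),-200,.2,28)"
```

```text
clock: 26.55
eef_pos: [631.7, -141.6, 102.3]
tool_rot: [-1.569, 0.006, -2.94]
force: [0.4, -0.0, 0.5]
width: 38.5
at [ 631.7 -141.6  102.3] [-1.569  0.006 -2.94 ] t 26.55 w 38.5 F [ 0.4 -0.   0.5] q [ 0.46  0.77 -0.48  1.61  0.44  0.86 -1.57]
  shift cm [18.01  4.12 -7.98] turn [ -0.3 -54.5  -0.2]
[ 631.7 -141.6  102.3]
```

View pics/c6.png

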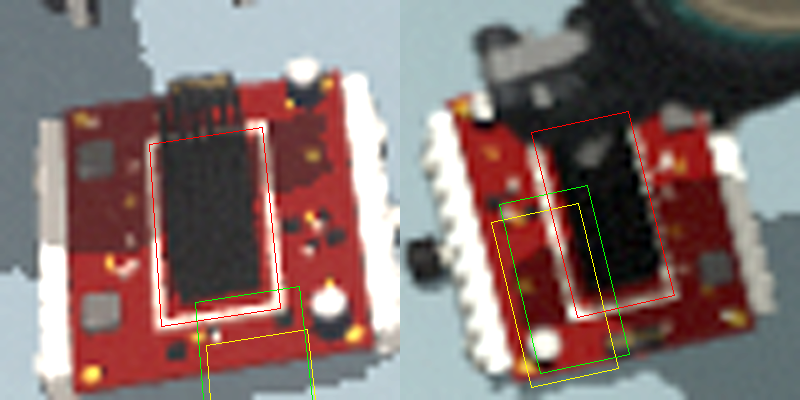

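```bash
python3 -m inch '[0.6,1.2,0,-0.5,0,-6,0, 0.6,3.6,0,-1.5,0,-13,0, 0.6,7,0,-3,0,-21,0, 0.6,10.5,0.5,-4.5,0,-29,0, 0.6,13.5,1.5,-6,0,-37,0, 0.6,16,3,-7.2,0,-45,0, 0.6,17.6,4,-7.8,0,-52,0, 0.6,18,5,-8,0,-54.5,0, 0.6,18,6,-8,0,-54.5,0, 0.6,18,6.5,-8,0,-54.5,0, 0.6,18,6.5,-8,0,-54.5,0]';python3 go.py 439.6 -99.4 10 -1.99
```

```text
clock: 27.75
eef_pos: [438.2, -99.0, 33.3]
tool_rot: [-1.57, 0.001, -1.99]
force: [0.2, 0.3, 0.7]
width: 51.5
at [438.2 -99.   33.3] [-1.57   0.001 -1.99 ] t 27.75 w 51.5 F [0.2 0.3 0.7] q [ 0.54  0.71 -0.57  2.19  0.87  0.48 -1.13]
  shift cm [-0.02  2.33  0.14] turn [-0.1  0.  -0. ]
```

```bash
python3 -m inch '[0.6,0,0.8,0.1,0,0,0, 0.6,0,1.8,0.14,0,0,0, 0.6,0,2.3,0.14,0,0,0, 0.6,0,2.3,0.14,0,0,0, 0.6,0,2.3,0.14,0,0,0]';python3 go.py 439.6 -99.4 -18 -1.99
python3 - <<'E'
from fit import *
from cell import imaging,ctrl
d=imaging.get_image("scene")
c=proj(d,[439.6,-99.4,20])[0].astype(int); o=c-[40,40]
a=cv2.resize(d["img"][o[1]:o[1]+75,o[0]:o[0]+80,::-1],(640,600),interpolation=cv2.INTER_CUBIC)
cv2.imwrite("pics/d1.png",a)
E
```

```text
clock: 28.25
eef_pos: [439.3, -99.6, 11.1]
tool_rot: [-1.569, 0.0, -1.989]
force: [-0.6, 0.6, -0.2]
width: 51.6
at [439.3 -99.6  11.1] [-1.569  0.    -1.989] t 28.25 w 51.6 F [-0.6  0.6 -0.2] q [ 0.5   0.75 -0.51  2.2   0.93  0.42 -1.19]
  shift cm [-0.03  2.91  0.01] turn [-0.1  0.1 -0. ]
```

View pics/d1.png

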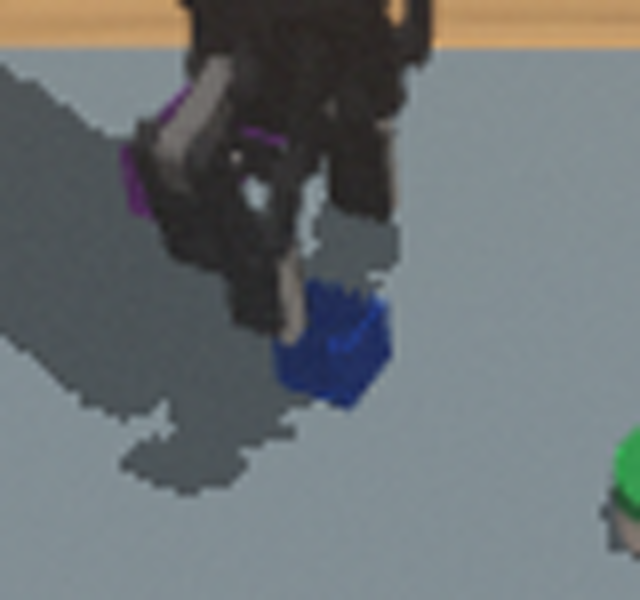

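Positioned over the blue square sink (330,345 in the crop); descending and gripping.

```bash
python3 -m inch '[0.6,0,1,0,0,0,0, 0.6,0,2,0,0,0,0, 0.6,0,2.6,0,0,0,0, 0.6,0,2.9,0,0,0,0, 0.6,0,2.9,0,0,0,0]'; python3 -m inch '[0.4,0,0,0,0,0,0, 0.2,0,0,0,0,0,0, 0.1,0,0,0,0,0,0, 0.05,0,0,0,0,0,0, 0.05,0,0,0,0,0,0, 0.05,0,0,0,0,0,0]'; python3 -m inch '[0.05,0,-1,0,0,0,0, 0.05,0,-3,0,0,0,0, 0.05,0,-6,0,0,0,0, 0.05,0,-8.5,0,0,0,0, 0.05,0,-9.5,0,0,0,0]'; python3 go.py 630.8 143.0 70 -1.74
python3 - <<'E'
from fit import *
from cell import imaging,ctrl
d=imaging.get_image("scene")
c=proj(d,[439.6,-99.4,90])[0].astype(int); o=c-[40,40]
a=cv2.resize(d["img"][o[1]:o[1]+75,o[0]:o[0]+80,::-1],(640,600),interpolation=cv2.INTER_CUBIC)
cv2.imwrite("pics/d2.png",a)
E
```

```text
clock: 28.8
eef_pos: [439.4, -99.7, -17.9]
tool_rot: [-1.569, 0.0, -1.989]
force: [-0.0, 0.6, 0.1]
width: 51.2
clock: 29.4
eef_pos: [439.7, -99.8, -17.2]
tool_rot: [-1.568, 0.001, -1.989]
force: [-0.6, -0.4, 4.9]
width: 24.4
clock: 29.9
eef_pos: [440.3, -99.9, 79.1]
tool_rot: [-1.566, 0.001, -1.99]
force: [0.9, 0.4, -0.6]
width: 24.4
at [440.3 -99.9  79.1] [-1.566  0.001 -1.99 ] t 29.9 w 24.4 F [ 0.9  0.4 -0.6] q [ 0.63  0.64 -0.68  2.16  0.75  0.59 -1.03]
  shift cm [-29.94   0.99   7.51] turn [ -0.3 -14.3  -0. ]
```

View pics/d2.png

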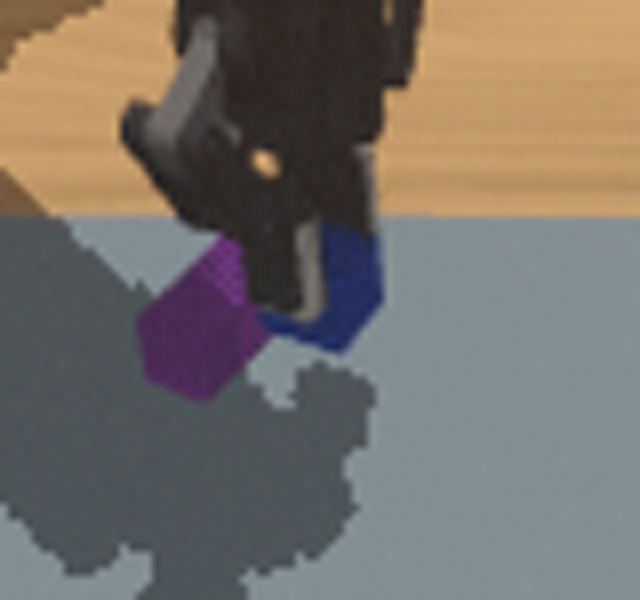

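```bash
python3 -m inch '[0.05,-1.3,0,0.3,0,-1,0, 0.05,-4,0,1,0,-3,0, 0.05,-7.6,0,1.9,0,-5,0, 0.05,-11.6,0,2.9,0,-7,0, 0.05,-15.6,0,3.9,0,-9,0, 0.05,-19.6,0,4.9,0,-11,0, 0.05,-23.4,0,5.9,0,-12.5,0, 0.05,-26.6,0.2,6.7,0,-14,0, 0.05,-29,0.4,7.3,0,-14.3,0, 0.05,-29.9,0.8,7.5,0,-14.3,0, 0.05,-29.9,1,7.5,0,-14.3,0]'; python3 go.py 630.8 143.0 20 -1.74
```

```text
clock: 31.05
eef_pos: [628.4, 144.9, 65.5]
tool_rot: [-1.571, -0.0, -1.737]
force: [-0.9, 0.1, 0.1]
width: 24.3
at [628.4 144.9  65.5] [-1.571 -0.    -1.737] t 31.05 w 24.3 F [-0.9  0.1  0.1] q [ 0.14  0.89 -0.73  1.63  0.72  0.91 -1.03]
  shift cm [0.14 4.55 0.26] turn [-0.   0.2  0. ]
```

```bash
python3 -m inch '[0.05,0.05,1,0.1,0,0.2,0, 0.05,0.1,2.5,0.2,0,0.2,0, 0.05,0.1,3.8,0.25,0,0.2,0, 0.05,0.1,4.5,0.25,0,0.2,0, 0.05,0.1,4.7,0.25,0,0.2,0, 0.05,0.1,4.7,0.25,0,0.2,0, 0.05,0.1,4.7,0.25,0,0.2,0]'; python3 go.py 630.8 143.0 10.8 -1.74
python3 -c "
from ov import *
ov('pics/d3.png',630.8,143,-.165,poly(38,38),poly(26,26),17.2,-.165,26)"
```

```text
clock: 31.75
eef_pos: [632.0, 141.9, 21.0]
tool_rot: [-1.568, 0.001, -1.743]
force: [-0.2, -0.1, 0.3]
width: 24.0
at [632.  141.9  21. ] [-1.568  0.001 -1.743] t 31.75 w 24.0 F [-0.2 -0.1  0.3] q [ 0.12  0.94 -0.69  1.64  0.77  0.84 -1.07]
  shift cm [-0.09  1.02 -0.14] turn [-0.2 -0.2 -0. ]
[632.  141.9  21. ]
```

View pics/d3.png

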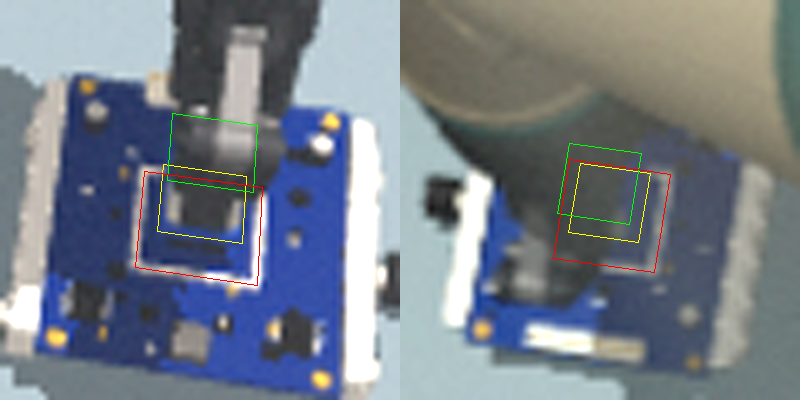

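```bash
python3 -m inch '[0.05,-0.09,0.2,-0.14,-0.2,0,0, 0.05,-0.09,0.5,-0.14,-0.2,0,0, 0.05,-0.09,0.75,-0.14,-0.2,0,0, 0.05,-0.09,0.85,-0.14,-0.2,0,0, 0.05,-0.09,0.93,-0.14,-0.2,0,0, 0.05,-0.09,1.0,-0.14,-0.2,0,0, 0.05,-0.09,1.0,-0.14,-0.2,0,0]'; python3 go.py 630.8 143.0 10.8 -1.74
python3 -c "
from ov import *
ov('pics/d4.png',630.8,143,-.165,poly(38,38),poly(26,26),17.2,-.165,26)
d=load('scene_l.npz');c=proj(d,[630.8,143,28])[0];cv2.imwrite('pics/d5.png',cv2.convertScaleAbs(crop(d,c[0],c[1]+2,20,15),alpha=1.8))"
```

```text
clock: 32.55
eef_pos: [630.5, 142.6, 10.9]
tool_rot: [-1.572, -0.0, -1.743]
force: [-0.9, -1.0, 3.0]
width: 24.5
at [630.5 142.6  10.9] [-1.572 -0.    -1.743] t 32.55 w 24.5 F [-0.9 -1.   3. ] q [ 0.12  0.96 -0.68  1.65  0.77  0.83 -1.08]
  shift cm [-0.04  0.01  0.03] turn [ 0.1 -0.2  0. ]
[630.5 142.6  10.9]
```

View pics/d4.png

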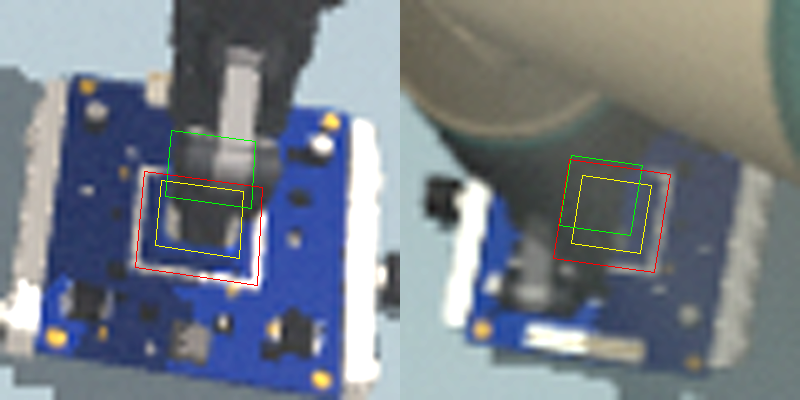

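View pics/d5.png

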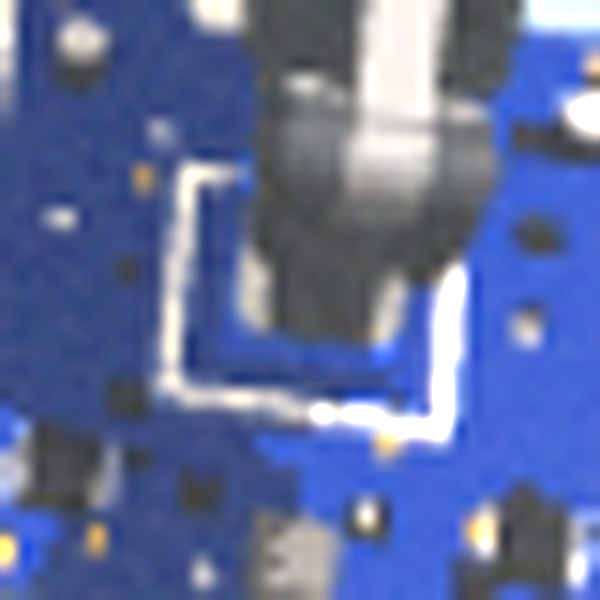

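```bash
python3 -m inch '[0.35,0,0,0,0,0,0, 0.42,0,0,0,0,0,0, 0.45,0,0,0,0,0,0, 0.45,0,-0.3,0,0,0,0, 0.45,0,-1,0,0,0,0, 0.45,0,-3,0,0,0,0, 0.45,0,-6,0,0,0,0, 0.45,0,-9,0,0,0,0, 0.45,0,-13,0,0,0,0, 0.45,0,-15,0,0,0,0]';python3 go.py 430 0 150 -1.74
```

```text
clock: 33.65
eef_pos: [632.1, 143.9, 164.7]
tool_rot: [-1.568, 0.003, -1.743]
force: [0.7, 0.4, 1.5]
width: 38.2
at [632.1 143.9 164.7] [-1.568  0.003 -1.743] t 33.65 w 38.2 F [0.7 0.4 1.5] q [ 0.18  0.78 -0.81  1.55  0.61  1.08 -0.95]
  shift cm [ 17.64   1.37 -17.45] turn [-0.2 -0.2 -0.2]
```

```bash
python3 -m inch '[0.45,2,-1,-2,0,0,0, 0.45,5,-2,-5,0,0,0, 0.45,8.5,-4,-8.5,0,0,0, 0.45,12,-5,-12,0,0,0, 0.45,15,-5,-15,0,0,0, 0.45,17,-5,-17,0,0,0, 0.45,17.6,-5,-17.4,0,0,0]'
python3 - <<'E'
from fit import *
from cell import imaging
B={"large":(521.6,424.1,-.15),"long":(633.3,-143.6,.2),"small":(630.8,143,-.165),"round":(524.2,-416.1,.08)}
G={"large":62,"long":72,"small":38,"round":52}
rows=[]
for n in("scene","top"):
    d=imaging.get_image(n); np.savez(n+"_f.npz",**d); r=[]
    for k,(x,y,w) in B.items():
        c=proj(d,[x,y,35])[0]; a=cv2.resize(crop(d,c[0],c[1],25,1),(400,400),interpolation=cv2.INTER_CUBIC); a=cv2.resize(cv2.convertScaleAbs(a,alpha=1.6),(200,200)) if 0 else cv2.resize(a,(200,200))
        r.append(cv2.convertScaleAbs(a,alpha=1.5))
    rows.append(np.hstack(r))
    cv2.imwrite(f"pics/f_{n}.png",d["img"][:,:,::-1])
cv2.imwrite("pics/f.png",np.vstack(rows))
E
```

```text
clock: 34.35
eef_pos: [426.2, -3.3, 211.0]
tool_rot: [-1.573, -0.004, -1.745]
force: [0.2, -0.2, -0.1]
width: 38.2
```

View pics/f.png

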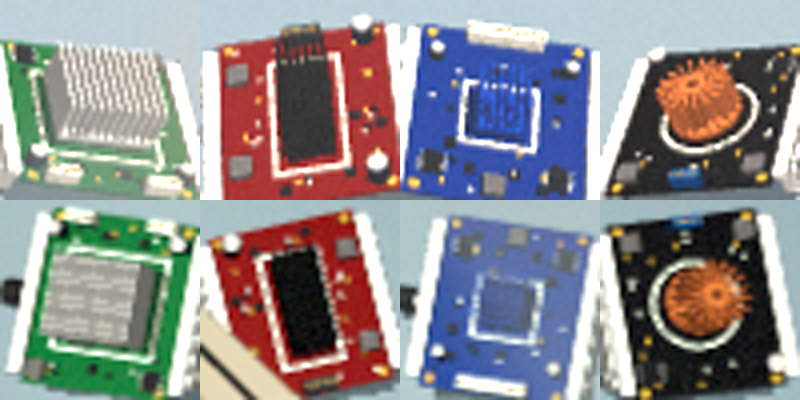

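View pics/f_top.png

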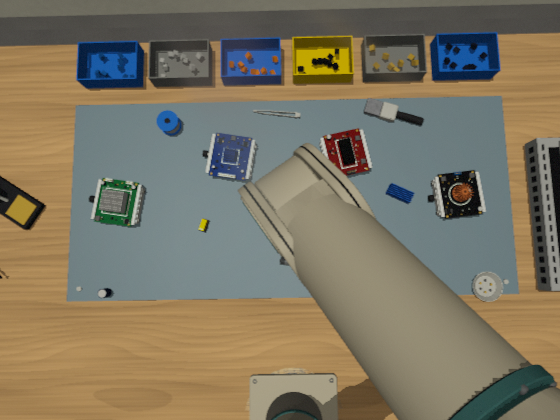

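Run:
```python
from fit import *
t0=load("top0.npz");s0=load("scene0.npz");tf_=load("top_f.npz");sf=load("scene_f.npz")
P={"large":50,"long":60,"small":26,"round":40}
rows=[]
for d0,d in((s0,sf),(t0,tf_)):
    r=[]
    for k,(a,b,rd,ch,g) in BOARD.items():
        x,c=fit_ring([d0],a,b,rd,ch,g); pts,f,_=SINK[k]
        c=proj(d,[x[0],x[1],35])[0]; o=(c-[20,20]).astype(int)
        im=cv2.resize(d["img"][o[1]:o[1]+40,o[0]:o[0]+40,::-1],(400,400),interpolation=cv2.INTER_CUBIC); im=cv2.convertScaleAbs(im,alpha=1.5)
        w=0 if rd else x[2]
        n=len(pts)//2
        for Q,col in((pts[:n],(0,255,255)),(pts[n:],(0,255,0))):
            u=((proj(d,tf(Q,x[0],x[1],w,28))-o+.5)*10).astype(int); cv2.polylines(im,[u],True,col,1)
        r.append(im)
    rows.append(r)
for i,r in enumerate(rows): cv2.imwrite(f"pics/g{i}.png",np.vstack([np.hstack(r[:2]),np.hstack(r[2:])])[:, :][:800,:800]); 
for i in(0,1):
    a=cv2.imread(f"pics/g{i}.png"); cv2.imwrite(f"pics/g{i}.png",cv2.resize(a,(600,600)))
```

```text
(no output)
```

View pics/g0.png

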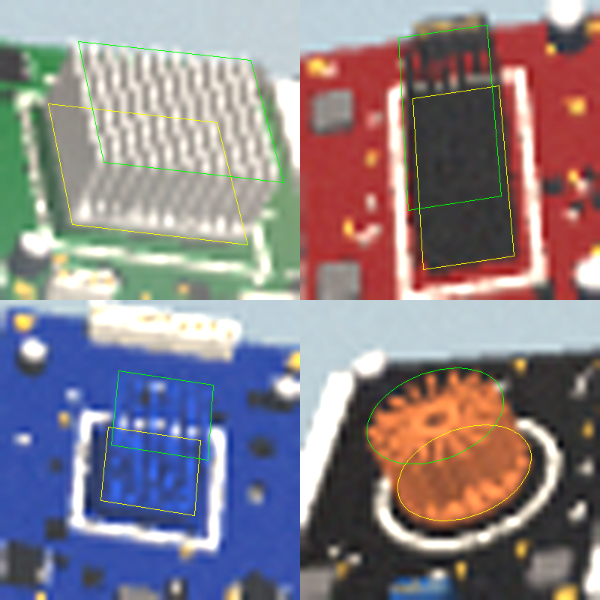

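View pics/g1.png

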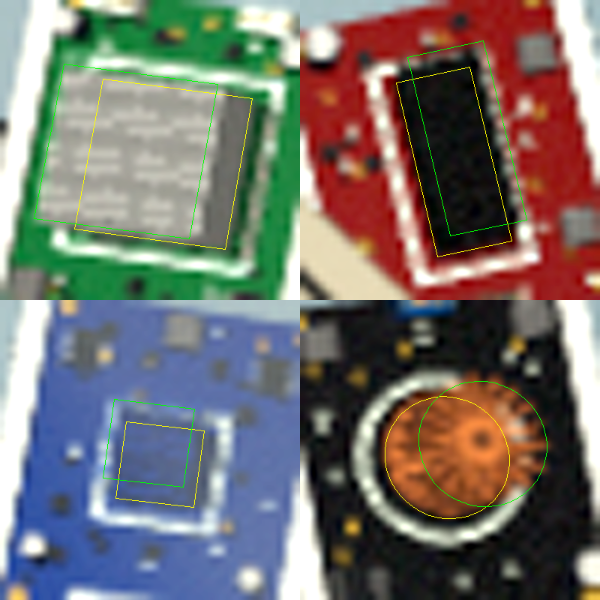

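Run:
```python
from h import *
a=load("scene0.npz")["img"].astype(int);b=load("scene_f.npz")["img"].astype(int)
for n,(u,v) in dict(fan=(185,178),relay=(372,210)).items(): print(n,abs(a-b)[v-9:v+9,u-11:u+11].mean())
from cell import finish_job; print(finish_job())
```

```text
fan 1.4368686868686869
relay 1.32996632996633
the job is handed in; nothing more can be done
None
```

All four heat sinks are on their boards: silver on green, black oblong on red, blue square on blue and copper round on black. The job was handed in at about 34 s. Each sink was lowered until the wrist force showed 3–7 N of contact, then released and backed away from.

**Placing:** In the final pictures from both cameras, a sink model drawn at each outline's centre matched the real sinks to about 1 mm. They look flat and square with the outlines.

**Bystanders:** The fan and the relay look unchanged between the first and last scene images.

**Checks that disagreed:**
- **Fingertip height:** The fingertips were about 22–26 mm above the reported TCP height. The first grasp attempt closed above the sink without touching it. I then set the heights from the camera and the contact force.
- **Round sink, automatic fits:** The automatic fits done just after release put it about 2 mm off. The top-camera one was partly blocked by a finger. The later unobstructed overlay showed it centred.
- **Large sink, scene-camera fit:** One scene-camera fit put it about 2.5 mm and 0.07 rad off, but the top-camera fit and the final overlays showed it centred.
- **Camera disagreement:** The two cameras differed by 1–2 mm sideways on the right-hand side of the bench (negative y). I shifted the round sink by 1.3 mm and the oblong one by about 2 mm before letting go.

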